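Put the washed still fittings back on their shadow tiles

ROBOT

A 6-joint arm with a two-finger parallel gripper is mounted at the origin on the work surface. World frame = base frame: x ahead of the robot, y to its left, z up, the work surface at z = 0. Lengths are in mm, angles in degrees, forces in N, time in s.
With the tool pointing down it reaches from about 275 to 750 mm from the base axis. Payload 10.2 kg.
Tool frame: the origin (TCP) lies midway between the tips of the shut fingers; the grasp point (between the pads) lies 19 mm behind it; z points along the fingers, y is the line along which they close (so a half turn about z gives the same grasp; the last joint's range is limited). The gripper opens to 88 mm and grips with 3 to 60 N. Pads are 18 mm wide; open, the fingers measure 123 mm over their backs; the gripper's body (75 mm by 187 mm) begins 45 mm behind the grasp point.
Start: joints at [53.033, 17.928, 85.812, -0, 76.261, -12.8], TCP at [214.95, 478.986, 238.72] pointing down, gripper open.
Joint ranges: [-168.41, 168.41], [-55.51, 124.54], [10.69, 146.95], [-70.63, 250.63], [1, 178], [-165.06, 165.06]. Speed limits (degrees/s): [136.94, 136.94, 172.46, 180, 180, 180].

INTERFACE

Orientations are given as a 3x3 rotation matrix whose columns are the frame's x, y, z axes.
In Python, from cell import robot, vision gives the robot as it stands.
- The arm moves only by the tool play_rows, never from a script. Its argument "series" is a list of rows, each a list of 5 numbers: the shift along the tool's x, y, z in cm, then the turn about the tool's z in rad, then the opening, from 0 (shut) to 1 (fully open). In form: [[dx, dy, dz, roll, hand], ...]. A call has 1 to 10 rows; each row shifts and turns the commanded pose from where the row before left it, along the tool's axes as they then stand; what a row does not reach is not made up. A row lasts 1/8 s, in which the tool goes at most 62.5 mm and 10.7 degrees, less where a joint would pass 70% of its speed; a pose out of reach is approached as far as the arm can. A call is refused whole if a number of a shift passes 6.25 or a number of a turn 0.188, either way. A call with a gripper value outside its range is refused whole. The fingers move at their own pace and stop on an object; "grip_force" is the grip in N (left out, the last holds). Time passes only in rows, so rows that do not move let the fingers close. It gives the time, the measured TCP pose, the force, the opening and the grip force at its end, in the units of the state.
- robot.sense(): the state, without advancing time (a new reading comes with each control period).
- vision.get_image(name): name is "scene" or "top"; returns the picture (384x512x3 uint8, red, green, blue); there is no depth.
- vision.calibration(name): a dict with "intrinsics" (3x3 intrinsics, pixels), "xyz" and "rotation" of the camera in the world. Camera axes: x right, y up, looking along -z (the intrinsics and any distortion apply to the point x, -y, -z); pixel columns grow to the right and rows downward; lengths in mm; the calibration is good to about 2 mm. A picture is of the moment at which its call begins. calibration takes no time and is no camera call.
- robot.job_done(): hands the job in; it is judged then, once.
The state is a dict: "time_s": time; "qpos": joint angles; "qvel": joint speeds; "tau": joint torques, N m; "position": TCP position; "ee_rot": TCP orientation; "ft_force": force on the tool from outside, world axes, zero at the start; "torque": the same for the moment, N m; "width": finger opening in mm; "finger_force": force on a finger pad.
Only numpy, scipy, OpenCV 4.12 (cv2) and the standard library are available. Lean on these libraries where they do the work, as an engineer would, in place of code of your own. Each camera call takes 0.05 s, during which the arm holds its last target. There are 200 camera calls.

TASK

The four washed still fittings (pipe tee, pressure gauge, cone reducer and hose tail) are drying on the rubber mat. Put each one back in the kit tray on the tile that shows its outline, lying or standing as it does now, squarely on the outline and turned the way the outline shows, with the reducer on the larger disc and the hose tail on the smaller. Set them down, do not drop them, and do not shift or knock over the amber jar or the wooden bung.

Things in the scene. Friction and masses are not known exactly. Their poses are not given: they have to be found in the camera images.
- tee_centre (a point): Stainless pipe tee lying flat on its three end flanges (discs 50.5 mm across, 6 mm thick). 25.4 mm tube: run along its y axis, ends at y = -60 and +60 mm; branch along +x, ending at x = +60 mm. About 0.35 kg. Point: where the tube axes meet, half-way up (25 mm above what it rests on); z up. The branch can be pinched across its tube 25 mm out from here.
- gauge_centre (a point): Pressure gauge lying on its back, white dial up: round steel case 50 mm across and 30 mm high, with a 14 mm wide stem along its -y axis that ends in a small flange disc 25 mm across at y = -57 to -63 mm. About 0.22 kg. Point: centre of the case, half-way up (15 mm above what it rests on); z up.
- reducer_centre (a point): Stainless cone reducer standing on its big end, 80 mm high: base flange 64 mm across, 6 mm thick; 51 mm across to 15 mm height; cone narrowing to a 19 mm neck at 46 mm; top flange 25 mm across at 74 to 80 mm (grip it there). About 0.3 kg. Point: on its axis, half-way up (40 mm above what it rests on); z up; round, its yaw means nothing.
- tail_centre (a point): Hose tail of stainless steel standing on its flange, 76 mm high: base flange 50.5 mm across and 6 mm thick, above it an upright ribbed stem 29 mm across to the top. About 0.22 kg. Point: on its axis, half-way up (38 mm above what it rests on); z up; round, so its yaw means nothing.
- tee_tile_top (a point): Black 110 x 140 x 6 mm tile in the kit tray (rim 14 mm high; tiles alike but for the pale shape). T outline: the tee's axes meet at x = -17.5 mm, y = 0 on the tile; run along tile y, branch to tile +x, so the tee's axes match the tile's. Point: middle of the tile's top face, 9 mm above the bench; x along its 110 mm side, y along its 140 mm side, z up.
- gauge_tile_top (a point): Black 110 x 140 x 6 mm tile in the kit tray (rim 14 mm high; tiles alike but for the pale shape). Gauge outline: a 50 mm disc centred at x = 0, y = +19 mm on the tile, its stem to tile -y, so the gauge's axes match the tile's. Point: middle of the tile's top face, 9 mm above the bench; x along its 110 mm side, y along its 140 mm side, z up.
- reducer_tile_top (a point): Black 110 x 140 x 6 mm tile in the kit tray (rim 14 mm high; tiles alike but for the pale shape). Larger plain disc, 64 mm across, in its middle, for the cone reducer. Point: middle of the tile's top face, 9 mm above the bench; x along its 110 mm side, y along its 140 mm side, z up.
- tail_tile_top (a point): Black 110 x 140 x 6 mm tile in the kit tray (rim 14 mm high; tiles alike but for the pale shape). Smaller plain disc, 50.5 mm across, in its middle, for the hose tail. Point: middle of the tile's top face, 9 mm above the bench; x along its 110 mm side, y along its 140 mm side, z up.
- jar_centre (a point): Amber clip-top sample jar, 56 mm across and 78 mm high, standing in the middle of the mat between the fittings; to be left alone. Point: its centre, half-way up; z up. The mat that it and the four fittings stand on is 3 mm thick.
- bung_centre (a point): Tapered oak barrel bung, 52 mm across at the top, 42 mm at the foot, 36 mm high, standing on the bench beyond mat and tray; to be left alone. Point: its centre, half-way up; z up.

How it is judged:
By the outcome, as a careful person would: the job done as asked, in the order asked, and still so for the second after the job is handed in, with the robot touching nothing.
It also fails if it takes over 120 s, if anything falls off the work surface, if the arm or the gripper's body presses on something with over 40 N, if the wrist force passes 120 N, or if a joint passes its speed limit or range.

## Working session

There is one attempt and no reset: what is moved stays moved. The work goes in short steps, Python scripts to look and compute and a tool call to move; the robot and the scene stay as the last step left them, time stands still between calls to the robot, and variables do not carry over. Pictures are saved under pics/ and viewed, at most 14 in all, crops included, and the job is handed in when it is done.

Besides the shell and the picture viewer there is one more tool, called after "Emit:" as name(argument=value, ...), one argument or row to a line, values as JSON. play_rows: Moves the arm, as the interface text tells. Its arguments: {"type":"object","properties":{"series":{"type":"array"},"grip_force":{"type":"number"}},"required":["series"]}

```bash
ls; mkdir -p pics; python3 - <<'E'
from cell import robot, vision
import cv2, numpy as np
for n in("scene","top"):
    im=vision.get_image(n); cv2.imwrite(f"pics/{n}0.png",cv2.cvtColor(im,cv2.COLOR_RGB2BGR))
    print(n,vision.calibration(n))
    big=cv2.resize(im,(768,576),interpolation=cv2.INTER_CUBIC); cv2.imwrite(f"pics/{n}0b.png",cv2.cvtColor(big,cv2.COLOR_RGB2BGR))
print(robot.sense())
E
```

```text
pics
scene {'intrinsics': array([[368.96896115,   0.        , 251.42184405],
       [  0.        , 368.96896115, 184.17184701],
       [  0.        ,   0.        ,   1.        ]]), 'xyz': array([ 916.09996266, -457.05242158,  771.83210801]), 'rotation': array([[ 0.8261581 , -0.42892107,  0.36536216],
       [ 0.56324841,  0.64554276, -0.51577687],
       [-0.01462933,  0.63190289,  0.77490949]])}
top {'intrinsics': array([[460.26191231,   0.        , 252.37759973],
       [  0.        , 460.26191231, 199.20305399],
       [  0.        ,   0.        ,   1.        ]]), 'xyz': array([ 464.83379918,   21.43132117, 1164.95254446]), 'rotation': array([[-0.0213815 ,  0.99359019, -0.11100164],
       [-0.99966766, -0.01964781,  0.01668914],
       [ 0.01440123,  0.11132159,  0.99368008]])}
{'time_s': 0.1, 'qpos': array([ 5.30339591e+01,  1.79558878e+01,  8.58487117e+01,  5.64758927e-04,
        7.62617980e+01, -1.28003039e+01]), 'qvel': array([ 0.00403939,  0.02972804, -0.04702147, -0.0755193 , -0.00351101,
       -0.10031303]), 'tau': array([ 1.86733807e-03, -4.02817011e+01, -2.52647477e+01,  6.94678444e-02,
        3.41861579e-02, -7.41385475e-05]), 'position': array([214.8006379 , 478.80671115, 238.22764008]), 'ee_rot': array([[-9.12364034e-01,  4.09379254e-01, -7.04517543e-04],
       [ 4.09379774e-01,  9.12363609e-01, -9.20157609e-04],
       [ 2.66082732e-04, -1.12793394e-03, -9.99999328e-01]]), 'ft_force': array([ 0.54328925,  1.01649245, -0.29739814]), 'torque': array([ 0.05437546, -0.00544248, -0.03231704]), 'finger_force': 0.0, 'width': 88.05647485506258}
```

View pics/scene0b.png

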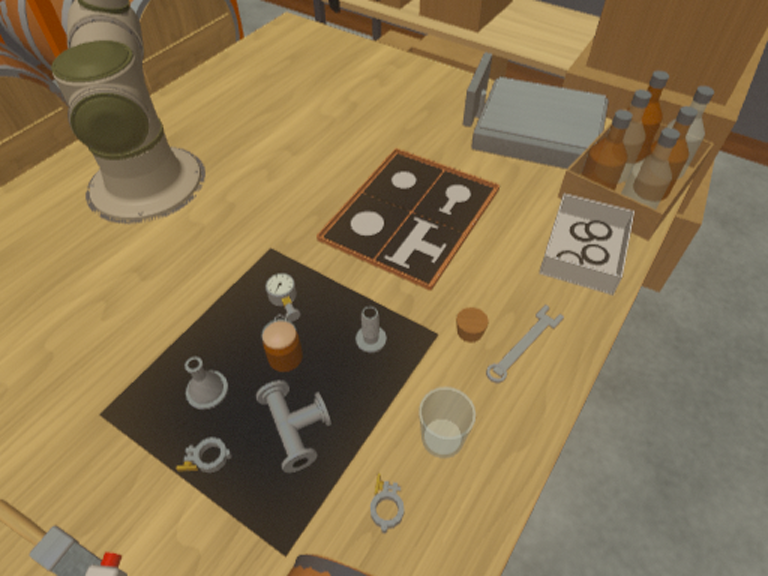

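View pics/top0b.png

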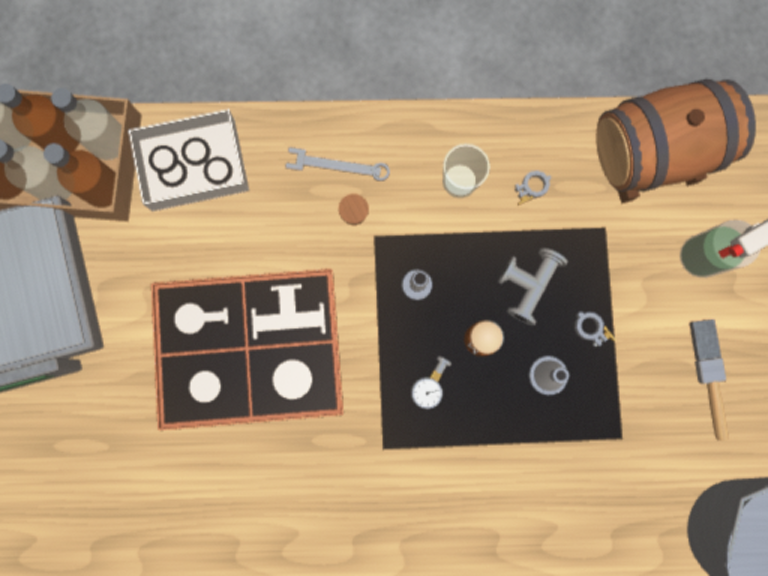

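The top view has world -y to the right. The tray (px 155–340, 270–430, doubled scale) and the mat (380–620, 230–445) both show clearly. The tee is at (535,285), the gauge (427,392), the reducer (549,376), the tail (418,284), the jar (486,337) and the bung (353,209).

```bash
cat > h.py <<'E'
import numpy as np, cv2
from cell import robot, vision
C={n:vision.calibration(n) for n in("scene","top")}
def ray(n,p):
    K=C[n]["intrinsics"]; d=np.linalg.solve(K,[p[0],p[1],1.]); d=C[n]["rotation"]@np.array([d[0],-d[1],-d[2]])
    return np.array(C[n]["xyz"]),d/np.linalg.norm(d)
def plane(n,p,z):
    o,d=ray(n,p); return o+d*(z-o[2])/d[2]
def tri(a,b):   # a in top, b in scene -> point, gap
    o,d=ray("top",a);q,e=ray("scene",b)
    s,t=np.linalg.lstsq(np.c_[d,-e],q-o,rcond=None)[0]
    return (o+d*s+q+e*t)/2, np.linalg.norm(o+d*s-q-e*t)
def proj(n,X):
    c=C[n]; v=c["rotation"].T@(np.asarray(X,float)-c["xyz"]); v=c["intrinsics"]@[v[0],-v[1],-v[2]]; return v[:2]/v[2]
def blobs(m,amin=15):
    N,l,s,c=cv2.connectedComponentsWithStats(m.astype(np.uint8),connectivity=4)
    return [(i,s[i],c[i]) for i in range(1,N) if s[i][4]>=amin],l
E
python3 - <<'E'
from h import *
np.set_printoptions(precision=1,suppress=True)
R={"top":(100,285,178,290),"scene":(205,335,98,192)}
M={"top":(250,415,150,300),"scene":(65,295,165,370)}
for n in R:
    im=cv2.cvtColor(cv2.imread(f"pics/{n}0.png"),cv2.COLOR_BGR2RGB)
    a,b,c,d=R[n]; m=np.zeros(im.shape[:2],bool); m[c:d,a:b]=(im[c:d,a:b].min(2)>130)
    for i,s,ce in blobs(m)[0]: print(n,"white",s,ce,plane(n,ce,9))
    a,b,c,d=M[n]; crop=im[c:d,a:b]; f=800/(b-a) if (b-a)/(d-c)>4/3 else 600/(d-c); 
    f=int(f); cv2.imwrite(f"pics/{n}_mat.png",cv2.cvtColor(cv2.resize(crop,None,fx=f,fy=f,interpolation=cv2.INTER_CUBIC),cv2.COLOR_RGB2BGR)); print(n,f)
E
```

```text
top white [100 178 117  10 577] [145.6 180.5] [646.9 271.3   9. ]
top white [ 219  178   33   61 1292] [236.8 208.7] [570.7  41.8   9. ]
top white [269 181  16  19 145] [275.9 191.4] [612.8 -58.    9. ]
top white [168 189  49  37 813] [191.6 209.2] [571.8 155.6   9. ]
top white [116 202  36  21 432] [130.6 211.5] [569.  308.3   9. ]
top white [100 215   2  17  31] [100.5 222.8] [542.2 383.2   9. ]
top white [228 238  24  15 197] [241.4 246.1] [476.7  32.1   9. ]
top white [182 240  26  26 545] [194.5 252.6] [463.1 149.    9. ]
top white [126 247  21  21 344] [136.1 257.2] [454.7 293.9   9. ]
top white [275 252  10  20 160] [280.1 261.7] [435.9 -63.8   9. ]
top white [228 254  25  21 456] [240.2 263.3] [434.1  35.8   9. ]
top white [100 258   4   6  19] [101.2 260.8] [447.7 380.1   9. ]
top white [100 266   4  11  35] [101.1 270.8] [423.3 379.7   9. ]
top white [218 278  17   3  31] [226.  278.6] [397.4  71.7   9. ]
top white [245 282   8   3  16] [248.9 283.4] [384.4  15.    9. ]
top white [100 283  90   7 330] [142.4 286.3] [383.1 277.9   9. ]
top 4
scene white [262 115  15  10 125] [268.9 119.7] [456.  294.6   9. ]
scene white [294 124  19  19 169] [303.5 130.6] [569.9 310.    9. ]
scene white [234 142  22  15 259] [244.5 148.8] [465.2 149.    9. ]
scene white [257 146  40  32 405] [277.3 162.8] [573.3 154.5   9. ]
scene 2
```

View pics/top_mat.png

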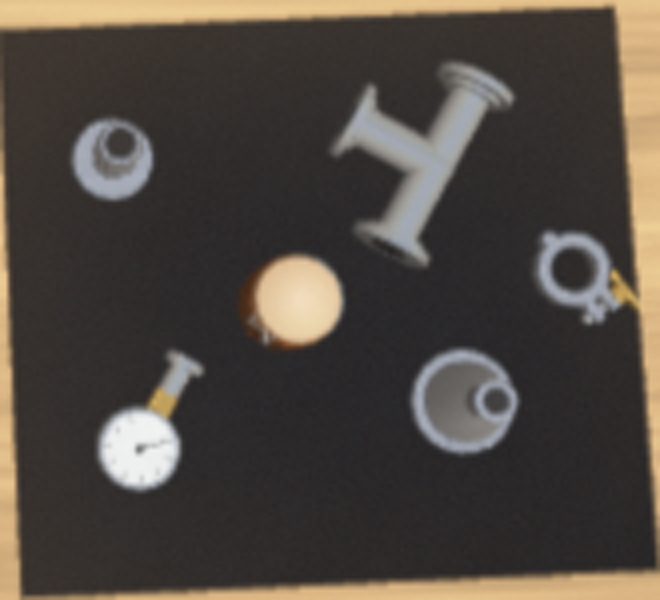

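View pics/scene_mat.png

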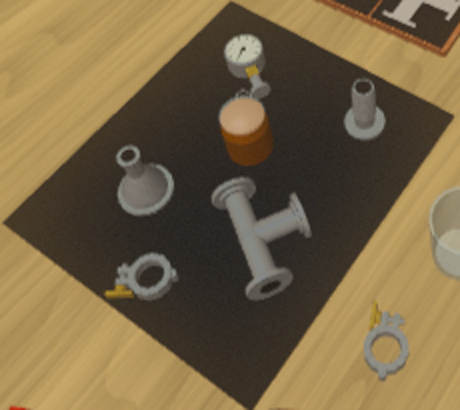

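The crops show all five mat objects unobstructed. In the top crop (4x, offset 250,150) the dial is at (139,448), the tail base at (112,160), the reducer base at (463,400) with its top at (494,402), and the tee joint at about (430,165). The tray outlines agree between the two views to 1–2 mm. Next I measure the fittings.

```bash
cat > meas.py <<'E'
from h import *
np.set_printoptions(precision=1,suppress=True)
g={n:cv2.cvtColor(cv2.imread(f"pics/{n}0.png"),cv2.COLOR_BGR2GRAY) for n in C}
im={n:cv2.imread(f"pics/{n}0.png").astype(int) for n in C}
M={"top":(253,405,157,294),"scene":(65,295,165,370)}
matpoly={n:np.array([proj(n,(*p,3)) for p in [plane("top",q,3)[:2] for q in [(252,159),(402,154),(412,290),(257,296)]]],np.int32) for n in C}
rect={}
for n in C:
    mk=np.zeros(g[n].shape,np.uint8); cv2.fillPoly(mk,[matpoly[n]],1)
    m=(g[n]>75)&(mk>0)
    bl,l=blobs(m,40)
    for i,s,c in bl:
        pts=np.argwhere(l==i)[:,::-1].astype(np.float32)
        cs,_=cv2.findContours((l==i).astype(np.uint8),cv2.RETR_EXTERNAL,cv2.CHAIN_APPROX_NONE)
        P=np.array([plane(n,p[0],9)[:2] for p in cs[0]],np.float32)
        print(n,i,s,c,"z9 centroid",plane(n,c,9)[:2],"enclosing z9",cv2.minEnclosingCircle(P))
    w=im[n].min(2)>165; w&=mk>0
    for i,s,c in blobs(w,25)[0]: print(n,"bright",s,c)
E
python3 meas.py
```

```text
scene 1 [174 182  26  55 874] [186.8 208.7] z9 centroid [ 465.1 -106.6] enclosing z9 ((458.5567626953125, -106.20521545410156), 85.07197570800781)
scene 2 [237 204  21  31 404] [246.6 221.9] z9 centroid [614.1 -54.8] enclosing z9 ((609.0548095703125, -46.3795166015625), 45.322898864746094)
scene 4 [123 237  29  36 641] [136.1 257.4] z9 centroid [ 457.6 -276.9] enclosing z9 ((447.04949951171875, -273.9627380371094), 50.352848052978516)
scene 10 [ 171  253   50   62 1202] [194.4 280.6] z9 centroid [ 606.3 -245.5] enclosing z9 ((598.0206909179688, -255.54603576660156), 73.9048080444336)
scene 23 [117 291  37  24 440] [135.6 303.9] z9 centroid [ 536.4 -355.9] enclosing z9 ((540.6094360351562, -361.4117431640625), 37.34046173095703)
scene bright [185 184  10  11  54] [188.6 189.3]
top 1 [333 165  46  52 863] [354.9 187.4] z9 centroid [ 619.1 -259.3] enclosing z9 ((612.1669311523438, -268.80224609375), 67.19398498535156)
top 2 [268 179  20  21 305] [277.3 189.8] z9 centroid [616.8 -61.7] enclosing z9 ((618.1139526367188, -62.26822280883789), 26.511083602905273)
top 3 [383 208  25  23 303] [395.1 218.7] z9 centroid [ 537.2 -357.6] enclosing z9 ((541.3726806640625, -359.8697509765625), 33.924869537353516)
top 4 [312 213  24  24 440] [323.7 224.8] z9 centroid [ 525.6 -176.1] enclosing z9 ((525.2459716796875, -175.0200958251953), 31.4404354095459)
top 5 [274 237  27  36 478] [286.3 257.7] z9 centroid [445.5 -79.3] enclosing z9 ((452.93780517578125, -84.2638931274414), 45.70939636230469)
top 6 [353 237  27  27 538] [365.2 249.9] z9 centroid [ 460.5 -277.9] enclosing z9 ((460.7106018066406, -279.02532958984375), 33.725067138671875)
top bright [319 218  15  16 184] [325.6 225.6]
top bright [275 253  19  19 281] [284.3 261.7]
```

```bash
cat >> meas.py <<'E'
print("-----")
from scipy.optimize import least_squares
def holes(n,cx,cy,r):
    cx,cy=int(cx),int(cy); w=255-g[n][cy-r:cy+r+1,cx-r:cx+r+1].astype(float)
    return w
# holes at tops: dark blob enclosed by bright rim
def hole(n,seed,r=4,it=5):
    c=np.array(seed,float); yy,xx=np.mgrid[:384,:512]
    for _ in range(it):
        k=np.hypot(xx-c[0],yy-c[1])<r; v=g[n][k].astype(float); w=np.clip(np.percentile(v,60)-v,0,None)
        c=np.array([(w*xx[k]).sum(),(w*yy[k]).sum()])/w.sum()
    return c
sd={"tail":((280,185.5),(247,207.5)),"red":((373.5,250.5),(129,243))}
for k,(a,b) in sd.items():
    A,B=hole("top",a),hole("scene",b,3.5); print(k,"hole",A,B,tri(A,B),plane("top",A,80),plane("scene",B,80))
def disc(n,l,i,R,c0,z,sel):
    cs,_=cv2.findContours((l==i).astype(np.uint8),cv2.RETR_EXTERNAL,cv2.CHAIN_APPROX_NONE)
    px=cs[0][:,0,:].astype(float); px=px[[sel(p) for p in px]]
    P=np.array([plane(n,p,z)[:2] for p in px])
    f=least_squares(lambda v:np.hypot(*(P-v[:2]).T)-v[2],[*c0,R],loss="soft_l1"); return f.x
L={}
for n in C:
    mk=np.zeros(g[n].shape,np.uint8); cv2.fillPoly(mk,[matpoly[n]],1); L[n]=blobs((g[n]>75)&(mk>0),40)[1]
print("tail top",disc("top",L["top"],2,25,(618,-62),8,lambda p:p[1]>184)," scene",disc("scene",L["scene"],2,25,(614,-60),6,lambda p:p[1]>224))
print("red top",disc("top",L["top"],6,32,(461,-278),8,lambda p:p[0]<370)," scene",disc("scene",L["scene"],4,32,(461,-278),6,lambda p:p[1]>262))
# dial: white in both
W={}
for n,(x0,x1,y0,y1),t in (("top",(270,305,235,275),150),("scene",(170,205,178,205),130)):
    m=np.zeros(g[n].shape,np.uint8); m[y0:y1,x0:x1]=im[n].min(2)[y0:y1,x0:x1]>t
    m=cv2.morphologyEx(m,cv2.MORPH_CLOSE,np.ones((3,3))); b=max(blobs(m)[0],key=lambda q:q[1][4]); print(n,"dial",b[1],b[2]); W[n]=b[2]
    print(plane(n,b[2],31)[:2],plane(n,b[2],33)[:2])
print("dial",tri(W["top"],W["scene"]))
# gauge yaw from stem pixels (top view): all blob points 30..62 mm from the case centre, on plane 18
cc=plane("top",W["top"],33)[:2]
for n,i in (("top",5),):
    P=np.array([plane(n,p,18)[:2] for p in np.argwhere(L[n]==i)[:,::-1]])-cc; d=np.hypot(*P.T)
    for lo,hi in((29,66),(29,50),(50,66)):
        Q=P[(d>lo)&(d<hi)].mean(0); print("stem dir",Q,np.degrees(np.arctan2(Q[1],Q[0])),"yaw",np.degrees(np.arctan2(Q[1],Q[0]))+90)
# tee: midlines on plane 28
for n,i in (("top",1),("scene",10)):
    P=np.array([plane(n,p,28)[:2] for p in np.argwhere(L[n]==i)[:,::-1]])
    c=np.array([610,-258.]);th=None
    th=np.arctan2(*( (plane("top",(338.5,181),28)-plane("top",(357.5,189),28))[[1,0]])); 
    for _ in range(20):
        u=np.array([np.cos(th),np.sin(th)]);v=np.array([-u[1],u[0]]); q=np.c_[(P-c)@u,(P-c)@v]
        a=q[(abs(q[:,1])>18)&(abs(q[:,1])<46)&(abs(q[:,0])<19)]; b=q[(q[:,0]>18)&(q[:,0]<46)&(abs(q[:,1])<19)]
        k=np.polyfit(a[:,1],a[:,0],1); bk=np.polyfit(b[:,0],b[:,1],1)
        c=c+u*k[1]*.7+v*(bk[1])*.5; th-=k[0]*.5
    print(n,"tee",c,"yaw",np.degrees(th),"branch skew",np.degrees(bk[0]),"extents x",q[:,0].min(),q[:,0].max(),"y",q[:,1].min(),q[:,1].max(),len(a),len(b))
for n,a,b in(("jar",(324.7,225),(187,221)),("bung",(236,139.5),(314.5,213))): print(n,plane("top",a,81 if n=="jar" else 36))
E
python3 meas.py | sed -n '/-----/,$p'
```

```text
-----
tail hole [279.7 185.3] [245.7 208.4] (array([618.6, -62.4,  78.4]), np.float64(0.5093429874110321)) [618.2 -62.5  80. ] [619.5 -63.2  80. ]
red hole [373.5 249.8] [128.6 242.1] (array([ 461.2, -277.7,   82.8]), np.float64(1.740586260715706)) [ 460.7 -279.2   80. ] [ 460.  -276.4   80. ]
tail top [617.4 -62.3  24.9]  scene [619.4 -62.   24.3]
red top [ 460.8 -278.9   32.2]  scene [ 462.4 -279.1   30.3]
top dial [275 253  20  19 300] [284.3 261.8]
[436.1 -72.5] [436.1 -72.3]
scene dial [178 183  18  14 191] [186.2 189.5]
[437.  -71.2] [438.3 -72.3]
dial (array([436.6, -71.9,  31.3]), np.float64(1.543939417334762))
stem dir [ 41.1 -24.9] -31.17937936839379 yaw 58.82062063160621
stem dir [ 33.2 -19.9] -30.978315018732232 yaw 59.02168498126777
stem dir [ 49.9 -30.3] -31.328468009476026 yaw 58.671531990523974
top tee [ 607.5 -261.9] yaw 59.484776693152895 branch skew -0.6134894225885721 extents x -25.126725997420603 60.482950775792595 y -68.76228893828294 60.92006433735661 232 119
scene tee [ 609.6 -260.7] yaw 59.48563012379991 branch skew 1.7995291480318314 extents x -24.5167982230007 62.66917440119902 y -68.837020117082 74.9627213348113 285 157
jar [ 521.3 -166.2   81. ]
bung [742.1  40.3  36. ]
```

```bash
cat > go.py <<'E'
# usage: go.py x y z phi  -> shift in tool axes (cm) at present orientation, at the wanted one, turn in rad
import sys; from h import *
np.set_printoptions(precision=2,suppress=True)
s=robot.sense(); p=s["position"]; R=s["ee_rot"]; ph=np.degrees(np.arctan2(R[1,0],R[0,0]))
print("t",round(s["time_s"],2),"pos",p,"phi",round(ph,2),"w",round(s["width"],1),"F",s["ft_force"],"pad",round(float(s["finger_force"]),1))
if len(sys.argv)>4:
    x,y,z,f=map(float,sys.argv[1:]); d=np.array([x,y,z])-p; a=np.radians(f)
    turn=-np.radians((f-ph+180)%360-180)
    R2=np.array([[np.cos(a),np.sin(a),0],[np.sin(a),-np.cos(a),0],[0,0,-1]])
    print("turn",round(turn,3),"shift now",R.T@d/10,"shift after turn",R2.T@d/10)
E
```

Emit:
play_rows(
  series=[
    [0,0,0,0.1868,0.6],
    [0,0,0,0.1868,0.6],
    [0,0,0,0.1868,0.6],
    [0,0,0,0.1868,0.6],
    [0,0,0,0.1868,0.6],
    [0,0,0,0.1868,0.6],
    [0,0,0,0.1868,0.6],
    [0,0,0,0.1868,0.6],
    [0,0,0,0.1868,0.6],
    [0,0,0,0,0.6],
  ],
  grip_force=20,
)

```text
time_s: 1.35
position: [214.9, 478.9, 238.5]
ee_rot: [[0.506, 0.863, -0.0], [0.863, -0.506, -0.0], [-0.001, -0.0, -1.0]]
ft_force: [0.1, 0.0, -0.0]
width: 52.9
finger_force: 0.0
```

```bash
python3 go.py 622.7 -237.2 120 59.5
```

```text
t 1.35 pos [214.88 478.9  238.45] phi 59.61 w 52.9 F [ 0.07  0.02 -0.03] pad 0.0
turn 0.002 shift now [-41.13  71.41  11.86] shift after turn [-41.    71.48  11.85]
```

Emit:
play_rows(
  series=[
    [-2.05,3.57,0,0,0.6],
    [-2.05,3.57,0,0,0.6],
    [-2.05,3.57,0,0,0.6],
    [-2.05,3.57,0,0,0.6],
    [-2.05,3.57,0,0,0.6],
    [-2.05,3.57,0,0,0.6],
    [-2.05,3.57,0,0,0.6],
    [-2.05,3.57,0,0,0.6],
    [-2.05,3.57,0,0,0.6],
    [-2.05,3.57,0,0,0.6],
  ],
)

```text
time_s: 2.6
position: [419.0, 119.9, 238.7]
ee_rot: [[0.503, 0.864, 0.0], [0.864, -0.503, 0.0], [0.0, 0.0, -1.0]]
ft_force: [0.5, -0.1, 0.3]
width: 52.9
finger_force: 0.0
```

Emit:
play_rows(
  series=[
    [-2.05,3.57,0,0,0.6],
    [-2.05,3.57,0,0,0.6],
    [-2.05,3.57,0,0,0.6],
    [-2.05,3.57,1,0,0.6],
    [-2.05,3.57,1,0,0.6],
    [-2.05,3.57,2,0,0.6],
    [-2.05,3.57,2,0,0.6],
    [-2.05,3.57,2,0,0.6],
    [-2.05,3.57,2,0,0.6],
    [-2.05,3.57,2,0,0.6],
  ],
)

```text
time_s: 3.85
position: [622.6, -237.8, 117.8]
ee_rot: [[0.503, 0.864, -0.0], [0.864, -0.503, 0.0], [-0.0, -0.0, -1.0]]
ft_force: [-0.4, 1.0, 1.4]
width: 53.1
finger_force: 0.0
```

```bash
python3 go.py 622.7 -237.2 20 59.5; python3 - <<'E'
from h import *
im=vision.get_image("top")[130:280,230:430]
cv2.imwrite("pics/t1.png",cv2.cvtColor(cv2.resize(im,None,fx=4,fy=4,interpolation=cv2.INTER_CUBIC),cv2.COLOR_RGB2BGR))
E
```

```text
t 3.85 pos [ 622.6  -237.78  117.76] phi 59.78 w 53.1 F [-0.37  0.98  1.37] pad 0.0
turn 0.005 shift now [ 0.06 -0.02  9.78] shift after turn [ 0.05 -0.02  9.78]
```

View pics/t1.png

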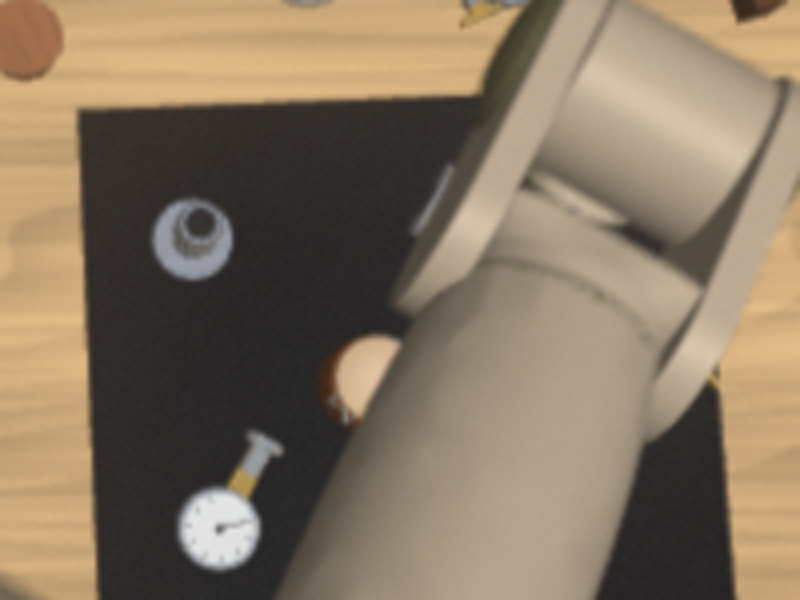

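The arm hides the tee from above; only its left flange tip shows, at (432,200). I'll go lower and check from the scene camera.

Emit:
play_rows(
  series=[
    [0.05,0,1.5,0.002,0.6],
    [0,0,1.5,0.002,0.6],
    [0,0,1.5,0,0.6],
    [0,0,1,0,0.6],
    [0,0,0,0,0.6],
  ],
)

```text
time_s: 4.53
position: [622.1, -235.8, 63.1]
ee_rot: [[0.51, 0.86, -0.001], [0.86, -0.51, 0.001], [0.0, -0.001, -1.0]]
ft_force: [-0.0, -0.3, -0.0]
width: 52.6
finger_force: 0.0
```

```bash
cat > crop.py <<'E'
import sys; from h import *
n,out,x0,y0,x1,y1=sys.argv[1],sys.argv[2],*map(int,sys.argv[3:]); im=vision.get_image(n); cv2.imwrite(f"pics/{out}_full.png",cv2.cvtColor(im,cv2.COLOR_RGB2BGR))
f=min(800/(x1-x0),600/(y1-y0)); cv2.imwrite(f"pics/{out}.png",cv2.cvtColor(cv2.resize(im[y0:y1,x0:x1],None,fx=f,fy=f,interpolation=cv2.INTER_CUBIC),cv2.COLOR_RGB2BGR))
E
python3 crop.py scene t2 110 150 270 270
python3 crop.py scene t2b 120 200 280 320; python3 go.py 622.7 -237.2 20 59.5
```

```text
t 4.62 pos [ 622.64 -236.22   64.21] phi 59.29 w 53.0 F [-0.22  0.1  -0.01] pad 0.0
turn -0.004 shift now [-0.08  0.05  4.42] shift after turn [-0.08  0.06  4.42]
```

View pics/t2b.png

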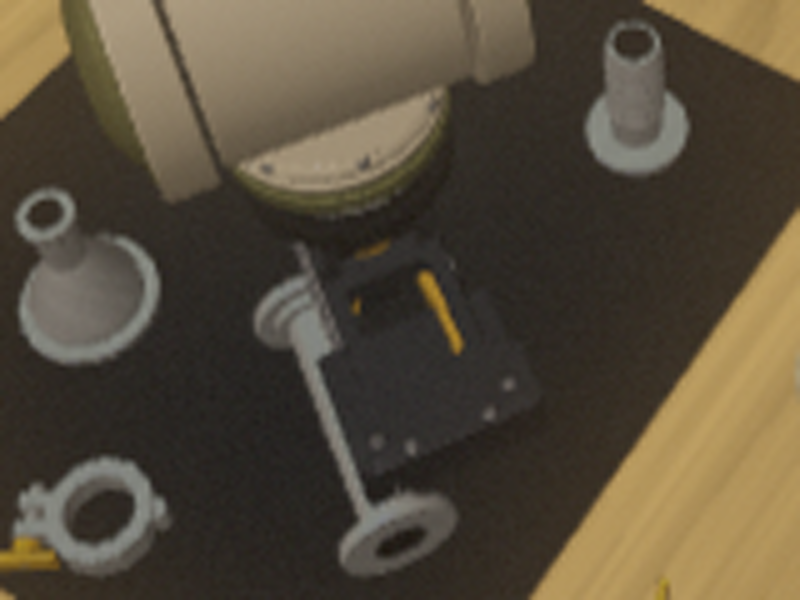

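The scene crop shows the gripper squarely over the branch. The body is parallel to the run, and the run's near flange at (400,530) and far flange at (285,315) stand clear of it. I'll descend.

Emit:
play_rows(
  series=[
    [-0.05,0.05,1,0,0.6],
    [0,0,1,0,0.6],
    [0,0,1,0,0.6],
    [0,0,1,0,0.6],
    [0,0,0.4,0,0.6],
    [0,0,0,0,0.6],
  ],
)

```text
time_s: 5.38
position: [622.5, -236.8, 19.5]
ee_rot: [[0.511, 0.86, -0.0], [0.86, -0.511, 0.0], [-0.0, -0.0, -1.0]]
ft_force: [0.3, 0.3, 0.2]
width: 52.6
finger_force: 0.0
```

Emit:
play_rows(
  series=[
    [0,0,0,0,0.45],
    [0,0,0,0,0.38],
    [0,0,0,0,0.33],
    [0,0,0,0,0.3],
    [0,0,0,0,0.25],
    [0,0,0,0,0.2],
    [0,0,0,0,0.2],
  ],
  grip_force=15,
)

```text
time_s: 6.25
position: [622.6, -236.9, 19.8]
ee_rot: [[0.511, 0.86, 0.0], [0.86, -0.511, -0.0], [-0.0, 0.0, -1.0]]
ft_force: [0.3, 0.0, 1.1]
width: 24.9
finger_force: 15.0
```

```bash
python3 go.py 622.7 -237.2 20 59.5
```

```text
t 6.25 pos [ 622.63 -236.91   19.78] phi 59.28 w 24.9 F [0.31 0.03 1.14] pad 15.0
turn -0.004 shift now [-0.02  0.02 -0.02] shift after turn [-0.02  0.02 -0.02]
```

Emit:
play_rows(
  series=[
    [0,0,0,0,0.1],
    [0,0,0,0,0.1],
    [0,0,0,0,0.1],
    [0,0,-0.5,0,0.1],
    [0,0,-1.5,0,0.1],
    [0,0,-2.5,0,0.1],
    [0,0,-2.5,0,0.1],
    [0,0,-2.5,0,0.1],
    [0,0,-2.5,0,0.1],
    [0,0,0,0,0.1],
  ],
  grip_force=55,
)

```text
time_s: 7.5
position: [623.3, -237.2, 142.2]
ee_rot: [[0.511, 0.86, 0.004], [0.86, -0.511, -0.002], [0.0, 0.004, -1.0]]
ft_force: [-0.5, -0.6, -4.9]
width: 24.2
finger_force: 55.0
```

```bash
python3 go.py 589.3 156 140 3.3; python3 crop.py scene t3 110 150 310 300
```

```text
t 7.5 pos [ 623.28 -237.21  142.21] phi 59.28 w 24.2 F [-0.46 -0.55 -4.93] pad 55.0
turn 0.977 shift now [ 32.07 -23.01   0.12] shift after turn [ -1.13 -39.45   0.22]
```

View pics/t3.png

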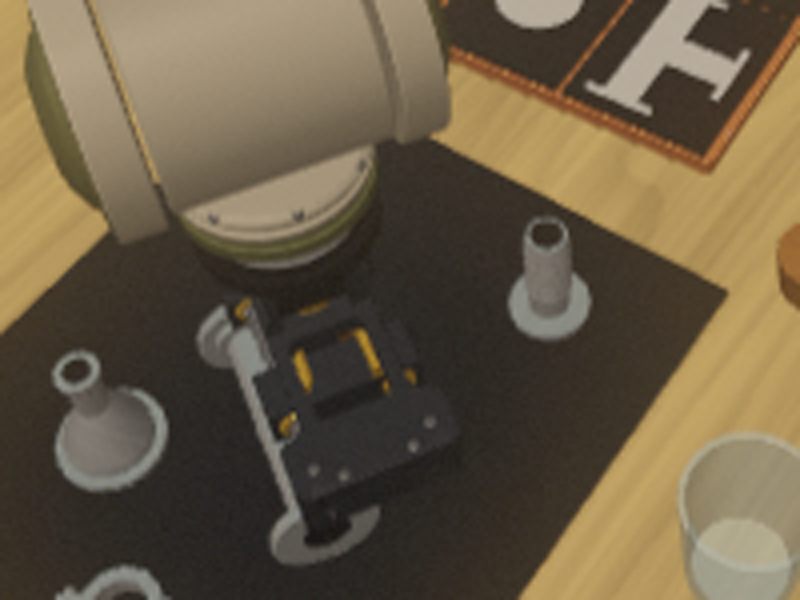

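The tee hangs level in the grip, with its run visible to the left of the gripper and its near flange at (325,535). Now I carry it over.

Emit:
play_rows(
  series=[
    [0,0,0,0.14,0.1],
    [0,0,0,0.14,0.1],
    [0,0,0,0.14,0.1],
    [0,0,0,0.14,0.1],
    [0,0,0,0.14,0.1],
    [0,0,0,0.14,0.1],
    [0,0,0,0.137,0.1],
    [0,-1,0,0,0.1],
    [0,-2,0,0,0.1],
    [0,-3,0,0,0.1],
  ],
)

```text
time_s: 8.8
position: [618.8, -175.4, 139.3]
ee_rot: [[0.998, 0.059, -0.001], [0.059, -0.998, 0.0], [-0.001, -0.0, -1.0]]
ft_force: [0.1, 0.1, -4.1]
width: 23.8
finger_force: 55.0
```

Emit:
play_rows(
  series=[
    [-0.1,-4,0,0,0.1],
    [-0.1,-4,0,0,0.1],
    [-0.1,-4,0,0,0.1],
    [-0.2,-4,0,0,0.1],
    [-0.2,-4,0,0,0.1],
    [-0.2,-4,0,0,0.1],
    [-0.2,-4,0,0,0.1],
    [0,-3,0,0,0.1],
    [0,-2,0,0,0.1],
    [0,0,0,0,0.1],
  ],
)

```text
time_s: 10.05
position: [588.6, 153.3, 139.6]
ee_rot: [[0.998, 0.061, -0.0], [0.061, -0.998, -0.0], [-0.0, 0.0, -1.0]]
ft_force: [0.4, -0.2, -4.1]
width: 23.8
finger_force: 55.0
```

```bash
python3 go.py 589.3 156 40 3.3
```

```text
t 10.05 pos [588.6  153.25 139.61] phi 3.47 w 23.8 F [ 0.38 -0.24 -4.1 ] pad 55.0
turn 0.003 shift now [ 0.09 -0.27  9.96] shift after turn [ 0.09 -0.27  9.96]
```

Emit:
play_rows(
  series=[
    [0.09,-0.27,1,0.003,0.1],
    [0,0,2,0,0.1],
    [0,0,2,0,0.1],
    [0,0,2,0,0.1],
    [0,0,1.5,0,0.1],
    [0,0,1,0,0.1],
    [0,0,0.5,0,0.1],
    [0,0,0,0,0.1],
  ],
)

```text
time_s: 11.05
position: [590.0, 154.6, 39.8]
ee_rot: [[0.999, 0.055, 0.0], [0.055, -0.999, -0.0], [0.0, 0.0, -1.0]]
ft_force: [0.2, 0.8, -3.4]
width: 24.4
finger_force: 55.0
```

```bash
python3 go.py 589.3 156 26.5 3.3; python3 crop.py scene t4 220 100 340 190
python3 - <<'E'
from h import *
print(tri((194.5,252.6),(244.5,148.8)),tri((136.1,257.2),(268.9,119.7)),tri((191.6,209.2),(277.3,162.8)))
E
```

```text
t 11.05 pos [589.97 154.58  39.79] phi 3.13 w 24.4 F [ 0.17  0.8  -3.35] pad 55.0
turn -0.003 shift now [-0.06 -0.15  1.33] shift after turn [-0.06 -0.15  1.33]
(array([463.61079245, 149.74004095,   7.09508892]), np.float64(1.5658844610790308)) (array([455.282205  , 294.38792022,   8.50394499]), np.float64(1.3118854234227566)) (array([572.11189296, 155.92965456,   6.88835278]), np.float64(0.6060602912046159))
```

View pics/t4.png

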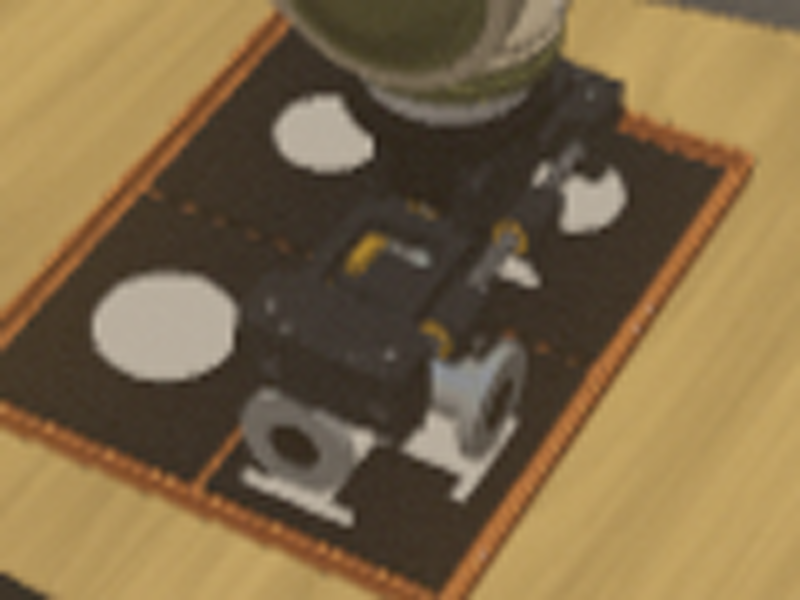

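The tee hovers over its outline. The near flange (295,445) is above its pale bar (300,497) and the branch flange (485,395) above its own (487,460). I'll lower it gently.

Emit:
play_rows(
  series=[
    [-0.05,-0.15,0.4,-0.003,0.1],
    [0,0,0.4,0,0.1],
    [0,0,0.3,0,0.1],
    [0,0,0.2,0,0.1],
    [0,0,0.1,0,0.1],
    [0,0,0,0,0.1],
  ],
)

```text
time_s: 11.85
position: [589.4, 156.0, 25.9]
ee_rot: [[0.998, 0.058, 0.0], [0.058, -0.998, -0.0], [0.0, 0.0, -1.0]]
ft_force: [0.2, 0.1, -2.9]
width: 24.3
finger_force: 55.0
```

```bash
python3 go.py 589.3 156 25.8 3.3
```

```text
t 11.85 pos [589.39 156.05  25.9 ] phi 3.3 w 24.3 F [ 0.17  0.14 -2.91] pad 55.0
turn -0.0 shift now [-0.01  0.    0.01] shift after turn [-0.01  0.    0.01]
```

Emit:
play_rows(
  series=[
    [0,0,0.05,0,0.1],
    [0,0,0.05,0,0.1],
    [0,0,0,0,0.1],
  ],
  grip_force=10,
)

```text
time_s: 12.22
position: [589.6, 156.1, 25.7]
ee_rot: [[0.998, 0.058, 0.001], [0.058, -0.998, -0.0], [0.001, 0.0, -1.0]]
ft_force: [-3.9, -1.1, 6.7]
width: 25.1
finger_force: 10.0
```

Emit:
play_rows(
  series=[
    [0,0,0,0,0.35],
    [0,0,0,0,0.4],
    [0,0,0,0,0.5],
    [0,0,0,0,0.55],
    [0,0,0,0,0.6],
    [0,0,-1,0,0.6],
    [0,0,-3,0,0.6],
    [0,0,-4,0,0.6],
    [0,0,-4,0,0.6],
    [0,0,0,0,0.6],
  ],
)

```text
time_s: 13.48
position: [590.7, 156.3, 148.6]
ee_rot: [[0.998, 0.058, 0.007], [0.058, -0.998, 0.0], [0.007, -0.0, -1.0]]
ft_force: [0.3, 0.3, -1.4]
width: 53.2
finger_force: 0.0
```

```bash
python3 go.py 436.5 -72.1 120 148.8
```

```text
t 13.47 pos [590.69 156.25 148.56] phi 3.31 w 53.2 F [ 0.25  0.33 -1.41] pad 0.0
turn -2.539 shift now [-16.73  21.91   2.74] shift after turn [  1.36 -27.52   2.86]
```

Emit:
play_rows(
  series=[
    [0,0,0,-0.182,0.75],
    [0,0,0,-0.182,0.75],
    [0,0,0,-0.182,0.75],
    [0,0,0,-0.182,0.75],
    [0,0,0,-0.182,0.75],
    [0,0,0,-0.182,0.75],
    [0,0,0,-0.182,0.75],
    [0,0,0,-0.182,0.75],
    [0,0,0,-0.182,0.75],
    [0,0,0,-0.182,0.75],
  ],
)

```text
time_s: 14.72
position: [588.9, 156.1, 143.9]
ee_rot: [[-0.308, 0.951, -0.001], [0.951, 0.308, -0.0], [0.0, -0.001, -1.0]]
ft_force: [-0.1, -0.5, -0.0]
width: 66.1
finger_force: 0.0
```

Emit:
play_rows(
  series=[
    [0,0,0,-0.182,0.75],
    [0,0,0,-0.182,0.75],
    [0,0,0,-0.182,0.75],
    [0,0,0,-0.173,0.75],
    [0.2,-4.6,0,0,0.75],
    [0.2,-4.6,0,0,0.75],
    [0.2,-4.6,0.5,0,0.75],
    [0.2,-4.6,0.9,0,0.75],
    [0.2,-4.6,0.9,0,0.75],
    [0.3,-4.5,0.5,0,0.75],
  ],
)

```text
time_s: 15.98
position: [434.2, -73.2, 115.9]
ee_rot: [[-0.855, 0.518, -0.001], [0.518, 0.855, 0.0], [0.001, -0.0, -1.0]]
ft_force: [0.1, -1.4, 0.8]
width: 66.2
finger_force: 0.0
```

```bash
python3 crop.py top t5 90 125 250 245; python3 crop.py scene t5s 210 90 350 195;python3 go.py 436.5 -72.1 8 148.8; python3 - <<'E'
import cv2,numpy as np
a=cv2.imread("pics/t5.png");b=cv2.imread("pics/t5s.png")
cv2.imwrite("pics/t5j.png",np.hstack([cv2.resize(a,(400,300)),cv2.resize(b,(400,300))]))
E
```

```text
t 16.07 pos [433.46 -74.27 115.85] phi 148.56 w 66.0 F [ 0.36  0.24 -0.42] pad 0.0
turn -0.004 shift now [-0.17  0.35 10.78] shift after turn [-0.15  0.34 10.79]
```

View pics/t5j.png

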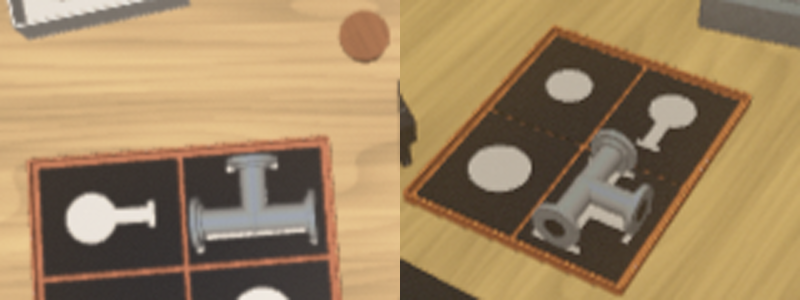

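The tee sits in its tile. In the top view (left half) a pale strip at y≈235 shows below the run, more than parallax explains, so I'll measure it.

```bash
cat > teechk.py <<'E'
from h import *
import sys
np.set_printoptions(precision=1,suppress=True)
def fit(n,P,c,th):
    for _ in range(25):
        u=np.array([np.cos(th),np.sin(th)]);v=np.array([-u[1],u[0]]); q=np.c_[(P-c)@u,(P-c)@v]
        a=q[(abs(q[:,1])>18)&(abs(q[:,1])<46)&(abs(q[:,0])<17)]; b=q[(q[:,0]>18)&(q[:,0]<46)&(abs(q[:,1])<17)]
        k=np.polyfit(a[:,1],a[:,0],1); bk=np.polyfit(b[:,0],b[:,1],1); c=c+u*k[1]*.7+v*bk[1]*.5; th-=k[0]*.5
    print(n,c,"yaw",np.degrees(th),len(a),len(b), "branch yaw",np.degrees(th+bk[0]))
for n in C:
    im=cv2.imread("pics/%s_full.png"%("t5" if n=="top" else "t5s")).astype(int); B,G,R=im[...,0],im[...,1],im[...,2]
    if n=="top":
        for y in range(209,224): print(y,[tuple(im[y,x]) for x in (182,200)])
    m=(B-R>4)&(im.max(2)>65)
    P=np.array([plane(n,p,34)[:2] for p in np.argwhere(m)[:,::-1]]) if m.any() else None
    k=np.hypot(*(P-[575,155]).T)<75; P=P[k]; print(n,k.sum())
    fit(n,P,np.array([561.,154.]),np.radians(3.3))
E
python3 teechk.py
```

```text
scene 4Traceback (most recent call last):
  File "teechk.py", line 17, in <module>
    fit(n,P,np.array([561.,154.]),np.radians(3.3))
    ~~~^^^^^^^^^^^^^^^^^^^^^^^^^^^^^^^^^^^^^^^^^^^
  File "teechk.py", line 8, in fit
    k=np.polyfit(a[:,1],a[:,0],1); bk=np.polyfit(b[:,0],b[:,1],1); c=c+u*k[1]*.7+v*bk[1]*.5; th-=k[0]*.5
    raise TypeError("expected non-empty vector for x")
TypeError: expected non-empty vector for x
```

```bash
python3 - <<'E'
import cv2
a=cv2.imread("pics/t5_full.png").astype(int);b=cv2.imread("pics/t5s_full.png").astype(int)
for y in range(206,224): print(y,a[y,182],a[y,200])
print("scene row 166", [(x,b[166,x].tolist()) for x in range(258,300,2)])
print(b[149,244],b[130,303])
E
```

```text
206 [51 54 60] [82 85 90]
207 [66 69 75] [120 124 129]
208 [101 106 110] [144 149 152]
209 [135 139 143] [156 160 159]
210 [154 157 159] [165 163 160]
211 [163 162 159] [174 165 160]
212 [171 164 159] [174 165 160]
213 [175 166 161] [167 164 160]
214 [169 164 160] [158 162 160]
215 [159 161 158] [146 151 155]
216 [150 153 155] [145 150 158]
217 [148 153 159] [163 172 181]
218 [180 191 200] [151 160 168]
219 [188 200 210] [74 79 84]
220 [101 106 112] [54 56 61]
221 [55 58 62] [54 56 61]
222 [52 53 58] [55 57 62]
223 [53 54 59] [54 55 60]
scene row 166 [(258, [94, 104, 111]), (260, [90, 100, 107]), (262, [85, 95, 102]), (264, [89, 98, 107]), (266, [95, 105, 113]), (268, [111, 121, 129]), (270, [120, 129, 138]), (272, [123, 136, 146]), (274, [161, 177, 188]), (276, [93, 105, 115]), (278, [144, 158, 169]), (280, [155, 170, 181]), (282, [162, 178, 189]), (284, [163, 180, 190]), (286, [161, 177, 188]), (288, [103, 116, 123]), (290, [120, 130, 138]), (292, [65, 76, 87]), (294, [54, 67, 79]), (296, [44, 59, 71]), (298, [43, 57, 70])]
[163 179 190] [163 179 189]
```

```bash
python3 - <<'E'
from h import *
a=cv2.imread("pics/t5_full.png",0).astype(float); th=np.radians(3.3);u=np.array([np.cos(th),np.sin(th)])
c=np.array([561.4,154.4]); 
for x in list(range(174,188))+list(range(198,210)):
    col=a[:,x]
    up=np.interp(105,[*col[203:211]],range(203,211))
    # lower: steel->white boundary = point where value crosses midway min..white ; white->black crossing 125
    seg=col[212:222]; w=212+int(np.argmax(seg)); lo=min(col[213:w+1]); k=213+int(np.argmin(col[213:w+1])); e=np.interp((lo+198)/2,col[k:w+1],range(k,w+1)) if col[w]>(lo+198)/2 else np.nan
    out=w+np.interp(-125,-col[w:w+4],range(4))
    mid=plane("top",(x,(up+e)/2),34)[:2]; o=plane("top",(x,out),9)[:2]
    print(x,round(up,2),round(e,2),round(out,2),"tee run offset %.1f outline edge %.1f"%((mid-c)@u,(o-c)@u))
b=cv2.imread("pics/t5s_full.png"); b=cv2.resize(b[105:190,245:310],None,fx=9,fy=7,interpolation=cv2.INTER_CUBIC); cv2.imwrite("pics/t6.png",cv2.resize(b,(600,600*85//65//1)) if 0 else b)
E
```

```text
174 208.52 218.21 220.63 tee run offset 0.9 outline edge -15.0
175 208.44 217.94 220.48 tee run offset 1.2 outline edge -14.8
176 208.4 217.93 220.42 tee run offset 1.1 outline edge -14.8
177 208.35 217.96 220.17 tee run offset 0.9 outline edge -14.4
178 208.29 217.96 220.12 tee run offset 0.8 outline edge -14.5
179 208.25 217.76 220.13 tee run offset 0.9 outline edge -14.7
180 208.18 217.78 220.05 tee run offset 0.7 outline edge -14.7
181 208.13 217.76 219.82 tee run offset 0.6 outline edge -14.3
182 207.97 217.57 219.81 tee run offset 0.9 outline edge -14.5
183 207.89 217.55 219.77 tee run offset 0.8 outline edge -14.6
184 207.81 217.59 219.68 tee run offset 0.7 outline edge -14.5
185 207.6 217.54 219.67 tee run offset 0.8 outline edge -14.7
186 207.19 217.27 219.64 tee run offset 1.5 outline edge -14.8
187 203.0 217.47 219.47 tee run offset 6.2 outline edge -14.6
198 206.78 216.63 218.65 tee run offset 0.4 outline edge -14.7
199 206.57 nan 218.48 tee run offset nan outline edge -14.5
200 206.49 nan 218.44 tee run offset nan outline edge -14.6
201 206.48 216.6 218.41 tee run offset 0.3 outline edge -14.7
202 206.45 216.92 218.14 tee run offset -0.3 outline edge -14.2
203 206.41 216.7 218.1 tee run offset -0.1 outline edge -14.3
204 206.38 215.96 218.18 tee run offset 0.6 outline edge -14.7
205 206.31 215.96 218.11 tee run offset 0.5 outline edge -14.7
206 206.25 215.88 217.85 tee run offset 0.5 outline edge -14.3
207 206.21 215.76 217.82 tee run offset 0.5 outline edge -14.4
208 206.13 215.75 217.7 tee run offset 0.4 outline edge -14.3
209 206.08 215.73 217.7 tee run offset 0.3 outline edge -14.4
```

```bash
python3 - <<'E'
from h import *
th=np.radians(3.3);u=np.array([np.cos(th),np.sin(th)]);v=np.array([-u[1],u[0]]);c=np.array([561.4,154.4])
b=cv2.imread("pics/t5s_full.png"); f=10; x0,y0=250,140
crop=cv2.resize(b[y0:y0+50,x0:x0+60],None,fx=f,fy=f,interpolation=cv2.INTER_CUBIC)
for off,col in((0,(0,0,255)),(2.5,(0,255,0))):
  for o,w,in((c-60*v+off*u,u),(c+(60+off)*u,v)):
    pts=[proj("scene",(*(o+25.25*np.cos(t)*w),34+25.25*np.sin(t))) for t in np.linspace(0,2*np.pi,60)]
    cv2.polylines(crop,[np.int32([((p[0]-x0+.5)*f,(p[1]-y0+.5)*f) for p in pts])],True,col,1)
pts=[proj("scene",(*(c+a*u+e*v),9)) for a,e in((-25.25,-54),(-25.25,-60),(25.25,-60),(25.25,-54))]
cv2.polylines(crop,[np.int32([((p[0]-x0+.5)*f,(p[1]-y0+.5)*f) for p in pts])],True,(255,255,0),1)
cv2.imwrite("pics/t6.png",crop)
E
```

```text
(no output)
```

View pics/t6.png

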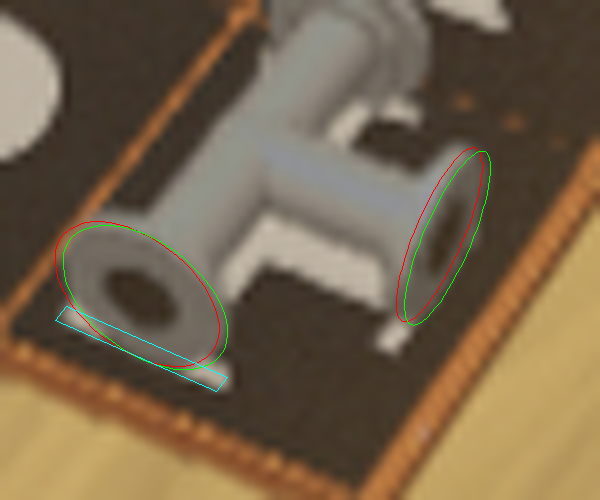

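Fitted rings overlay the placed tee within about 1–2 mm of its outline (red at target, green at +2.5 mm; the truth lies between them), and the yaw is good. On to the gauge.

Emit:
play_rows(
  series=[
    [0,0,2,-0.004,0.75],
    [0,0,2,0,0.75],
    [0,0,2,0,0.75],
    [0,0,1,0,0.75],
    [0,0,0,0,0.75],
  ],
)

```text
time_s: 16.7
position: [435.5, -72.0, 46.4]
ee_rot: [[-0.857, 0.515, -0.001], [0.515, 0.857, 0.001], [0.001, -0.0, -1.0]]
ft_force: [-0.3, 0.4, 0.7]
width: 66.1
finger_force: 0.0
```

```bash
python3 go.py 436.5 -72.1 8 148.8
```

```text
t 16.7 pos [435.53 -71.96  46.39] phi 149.02 w 66.1 F [-0.28  0.37  0.66] pad 0.0
turn 0.004 shift now [-0.09  0.04  3.84] shift after turn [-0.09  0.04  3.84]
```

Emit:
play_rows(
  series=[
    [-0.09,0.04,1,0.004,0.75],
    [0,0,1,0,0.75],
    [0,0,1,0,0.75],
    [0,0,0.8,0,0.75],
    [0,0,0,0,0.75],
    [0,0,0,0,0.68],
    [0,0,0,0,0.63],
    [0,0,0,0,0.59],
    [0,0,0,0,0.55],
    [0,0,0,0,0.5],
  ],
  grip_force=10,
)

```text
time_s: 17.95
position: [436.8, -72.4, 8.9]
ee_rot: [[-0.855, 0.519, 0.001], [0.519, 0.855, -0.0], [-0.001, 0.0, -1.0]]
ft_force: [0.6, 1.9, 3.4]
width: 49.7
finger_force: 10.0
```

Emit:
play_rows(
  series=[
    [0,0,0,0,0.5],
    [0,0,0,0,0.45],
  ],
  grip_force=30,
)

```text
time_s: 18.2
position: [436.8, -72.5, 8.9]
ee_rot: [[-0.855, 0.518, 0.001], [0.518, 0.855, -0.0], [-0.0, 0.0, -1.0]]
ft_force: [0.2, 2.5, 4.3]
width: 49.3
finger_force: 30.0
```

Emit:
play_rows(
  series=[
    [0,0,-0.5,0,0.45],
    [0,0,-1.5,0,0.45],
    [0,0,-2.5,0,0.45],
    [0,0,-2.5,0,0.45],
    [0,0,-2.5,0,0.45],
    [0,0,-2.5,0,0.45],
    [0,0,0,0,0.45],
  ],
  grip_force=45,
)

```text
time_s: 19.08
position: [437.0, -72.8, 129.6]
ee_rot: [[-0.855, 0.518, 0.002], [0.518, 0.855, -0.001], [-0.003, 0.0, -1.0]]
ft_force: [-1.0, 0.2, -3.1]
width: 48.9
finger_force: 45.0
```

```bash
python3 go.py 569 319.9 130 93.3; python3 crop.py scene t7 110 130 270 250
```

```text
t 19.07 pos [436.99 -72.79 129.63] phi 148.78 w 48.9 F [-1.05  0.21 -3.06] pad 45.0
turn 0.968 shift now [ 9.07 40.42 -0.06] shift after turn [38.44 15.44 -0.04]
```

View pics/t7.png

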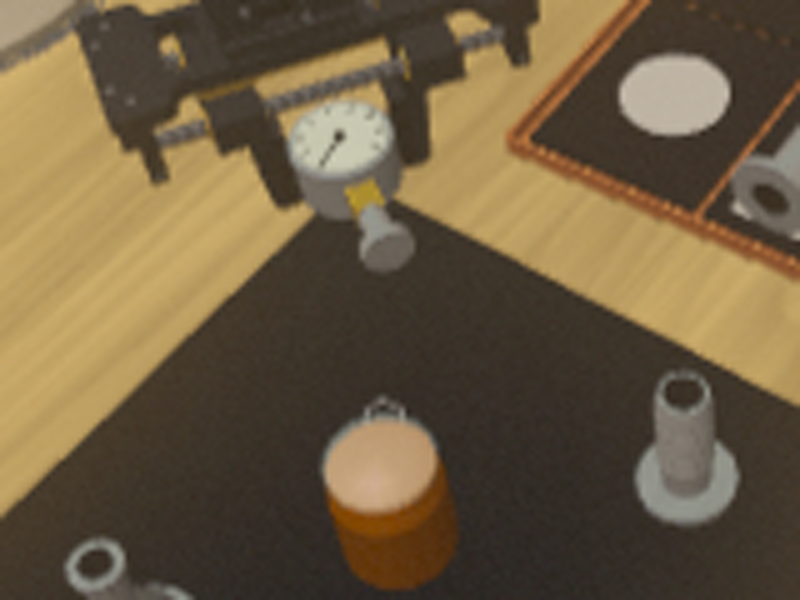

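The gauge hangs level between the pads (dial at (340,135), stem toward (385,245)).

Emit:
play_rows(
  series=[
    [0,0,0,0.138,0.45],
    [0,0,0,0.138,0.45],
    [0,0,0,0.138,0.45],
    [0,0,0,0.138,0.45],
    [0,0,0,0.138,0.45],
    [0,0,0,0.138,0.45],
    [0,0,0,0.14,0.45],
    [1,0.4,0,0,0.45],
    [2.5,1,0,0,0.45],
    [3.5,1.4,0,0,0.45],
  ],
)

```text
time_s: 20.38
position: [460.5, 0.1, 128.0]
ee_rot: [[-0.06, 0.998, -0.001], [0.998, 0.06, 0.0], [0.0, -0.001, -1.0]]
ft_force: [0.0, -0.6, -1.6]
width: 49.4
finger_force: 45.0
```

Emit:
play_rows(
  series=[
    [4,1.6,0,0,0.45],
    [4,1.6,0,0,0.45],
    [4,1.6,0,0,0.45],
    [4,1.6,0,0,0.45],
    [4,1.6,0,0,0.45],
    [4,1.6,0,0,0.45],
    [3.5,1.4,0,0,0.45],
    [2.5,1,0,0,0.45],
    [1.4,0.6,0,0,0.45],
    [0,0,0,0,0.45],
  ],
)

```text
time_s: 21.62
position: [567.4, 320.9, 127.2]
ee_rot: [[-0.062, 0.998, -0.002], [0.998, 0.062, -0.001], [-0.001, -0.002, -1.0]]
ft_force: [-0.3, -0.6, -2.3]
width: 49.1
finger_force: 45.0
```

```bash
python3 go.py 569 319.9 25 93.3
```

```text
t 21.62 pos [567.41 320.9  127.21] phi 93.54 w 49.1 F [-0.28 -0.65 -2.28] pad 45.0
turn 0.004 shift now [-0.1   0.17 10.22] shift after turn [-0.11  0.15 10.22]
```

Emit:
play_rows(
  series=[
    [-0.1,0.15,1,0.004,0.45],
    [0,0,2,0,0.45],
    [0,0,2,0,0.45],
    [0,0,2,0,0.45],
    [0,0,2,0,0.45],
    [0,0,1,0,0.45],
    [0,0,0.5,0,0.45],
    [0,0,0,0,0.45],
    [0,0,0,0,0.45],
  ],
)

```text
time_s: 22.75
position: [570.1, 319.0, 24.4]
ee_rot: [[-0.054, 0.999, 0.001], [0.999, 0.054, 0.0], [0.0, 0.001, -1.0]]
ft_force: [0.1, 0.9, -1.6]
width: 49.3
finger_force: 45.0
```

```bash
python3 go.py 569 319.9 15 93.3
```

```text
t 22.75 pos [570.08 319.02  24.41] phi 93.09 w 49.3 F [ 0.08  0.87 -1.56] pad 45.0
turn -0.004 shift now [ 0.09 -0.1   0.94] shift after turn [ 0.09 -0.1   0.94]
```

Emit:
play_rows(
  series=[
    [0.09,-0.1,0.3,-0.004,0.45],
    [0,0,0.3,0,0.45],
    [0,0,0.2,0,0.45],
    [0,0,0.1,0,0.45],
    [0,0,0.05,0,0.45],
    [0,0,0.05,0,0.45],
    [0,0,0,0,0.45],
  ],
)

```text
time_s: 23.62
position: [568.6, 319.7, 15.0]
ee_rot: [[-0.058, 0.998, 0.0], [0.998, 0.058, -0.0], [-0.0, 0.0, -1.0]]
ft_force: [-6.5, -2.6, 9.1]
width: 49.2
finger_force: 45.0
```

```bash
python3 go.py 569 319.9 15 93.3
```

```text
t 23.62 pos [568.63 319.73  14.96] phi 93.32 w 49.2 F [-6.47 -2.59  9.13] pad 45.0
turn 0.0 shift now [ 0.01  0.04 -0.  ] shift after turn [ 0.01  0.04 -0.  ]
```

Contact made. I'll release and rise, then head for the reducer.

Emit:
play_rows(
  series=[
    [0,0,0,0,0.58],
    [0,0,0,0,0.62],
    [0,0,0,0,0.68],
    [0,0,0,0,0.72],
    [0,0,-1,0,0.72],
    [0,0,-3,0,0.72],
    [0,0,-4,0,0.72],
    [0,0,-4,0,0.72],
    [0,0,-3,0,0.72],
    [0,0,0,0,0.72],
  ],
  grip_force=10,
)

```text
time_s: 24.88
position: [569.6, 320.1, 166.7]
ee_rot: [[-0.058, 0.998, 0.005], [0.998, 0.058, 0.002], [0.001, 0.005, -1.0]]
ft_force: [-0.6, 0.2, 0.4]
width: 63.0
finger_force: 0.0
```

```bash
python3 go.py 461 -278.5 150 93.3
```

```text
t 24.88 pos [569.56 320.07 166.71] phi 93.32 w 63.0 F [-0.58  0.23  0.35] pad 0.0
turn 0.0 shift now [-59.13 -14.31   1.51] shift after turn [-59.13 -14.28   1.67]
```

Emit:
play_rows(
  series=[
    [-2.5,-0.6,0,0,0.6],
    [-4.5,-1.1,0,0,0.6],
    [-5,-1.2,0,0,0.6],
    [-5,-1.2,0,0,0.6],
    [-5,-1.2,0,0,0.6],
    [-5,-1.2,0,0,0.6],
    [-5,-1.2,0,0,0.6],
    [-5,-1.2,0,0,0.6],
    [-5,-1.2,0,0,0.6],
    [-5,-1.2,0,0,0.6],
  ],
)

```text
time_s: 26.12
position: [482.0, -157.4, 162.8]
ee_rot: [[-0.058, 0.998, -0.001], [0.998, 0.058, 0.001], [0.001, -0.001, -1.0]]
ft_force: [0.3, 0.3, -0.4]
width: 52.8
finger_force: 0.0
```

Emit:
play_rows(
  series=[
    [-5,-1.2,0,0,0.6],
    [-4,-1,0,0,0.6],
    [-3.1,-0.8,0,0,0.6],
    [0,0,0,0,0.6],
    [0,0,0,0,0.6],
  ],
)

```text
time_s: 26.75
position: [460.0, -277.6, 163.1]
ee_rot: [[-0.058, 0.998, -0.001], [0.998, 0.058, 0.001], [0.001, -0.001, -1.0]]
ft_force: [1.0, 0.6, -0.5]
width: 52.8
finger_force: 0.0
```

```bash
python3 go.py 461 -278.5 61 93.3; python3 crop.py top t8 90 165 250 285; python3 crop.py scene t8s 215 90 335 180; python3 - <<'E'
import cv2,numpy as np
a=cv2.imread("pics/t8.png");b=cv2.imread("pics/t8s.png")
cv2.imwrite("pics/t8j.png",np.hstack([cv2.resize(a,(400,300)),cv2.resize(b,(400,300))]))
E
```

```text
t 26.75 pos [ 459.96 -277.57  163.09] phi 93.33 w 52.8 F [ 0.98  0.59 -0.52] pad 0.0
turn 0.001 shift now [-0.11  0.11 10.21] shift after turn [-0.1   0.1  10.21]
```

View pics/t8j.png

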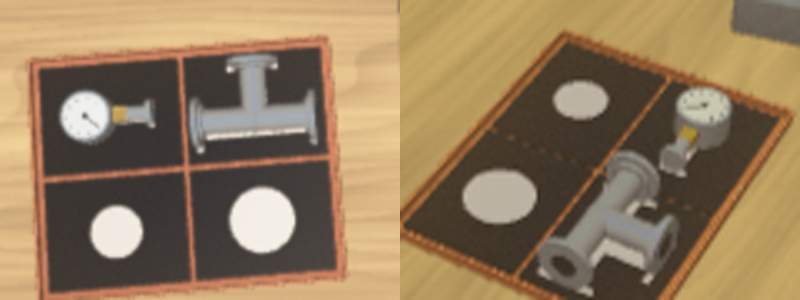

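The gauge lies on its outline (dial at (87,118) in the top crop, stem to the right) and the tee is unchanged. On to the reducer.

Emit:
play_rows(
  series=[
    [-0.1,0.1,2,0,0.6],
    [0,0,2,0,0.6],
    [0,0,2,0,0.6],
    [0,0,2,0,0.6],
    [0,0,1.5,0,0.6],
    [0,0,0.7,0,0.6],
    [0,0,0,0,0.6],
    [0,0,0,0,0.5],
    [0,0,0,0,0.42],
    [0,0,0,0,0.36],
  ],
  grip_force=4,
)

```text
time_s: 28.1
position: [461.2, -279.6, 62.0]
ee_rot: [[-0.058, 0.998, 0.0], [0.998, 0.058, -0.0], [-0.0, 0.0, -1.0]]
ft_force: [0.2, 0.1, 0.5]
width: 32.0
finger_force: 0.0
```

Emit:
play_rows(
  series=[
    [0,0,0,0,0.33],
    [0,0,0,0,0.31],
    [0,0,0,0,0.29],
    [0,0,0,0,0.27],
    [0,0,0,0,0.25],
    [0,0,0,0,0.25],
  ],
)

```text
time_s: 28.85
position: [461.3, -279.6, 61.9]
ee_rot: [[-0.058, 0.998, 0.001], [0.998, 0.058, -0.0], [-0.0, 0.001, -1.0]]
ft_force: [3.1, 0.3, 2.4]
width: 24.6
finger_force: 4.0
```

```bash
python3 go.py 461 -278.5 61 93.3; python3 - <<'E'
from h import *
for n,f,(x0,x1,y0,y1),t in(("top","t8",(112,140,198,225),150),("scene","t8s",(290,320,110,140),130)):
    im=cv2.imread(f"pics/{f}_full.png").min(2); m=np.zeros(im.shape,np.uint8); m[y0:y1,x0:x1]=im[y0:y1,x0:x1]>t; m=cv2.morphologyEx(m,cv2.MORPH_CLOSE,np.ones((3,3))); b=max(blobs(m)[0],key=lambda q:q[1][4]); print(n,b[1],b[2],plane(n,b[2],39),plane(n,b[2],37))
E
```

```text
t 28.85 pos [ 461.32 -279.6    61.89] phi 93.31 w 24.6 F [3.08 0.34 2.44] pad 4.0
turn 0.0 shift now [ 0.11 -0.03  0.09] shift after turn [ 0.11 -0.03  0.09]
top [114 202  20  19 302] [123.62251656 210.97350993] [567.88396274 317.91390916  39.        ] [568.06700804 318.44054341  37.        ]
scene [298 117  16  10 129] [305.64341085 121.37209302] [569.16222749 318.37523949  39.        ] [568.21538651 320.49148863  37.        ]
```

Emit:
play_rows(
  series=[
    [0,0,0,0,0.4],
    [0,0,0,0,0.5],
    [0.11,0,0,0.175,0.55],
    [0,0,0,0.175,0.55],
    [0,0,0,0.175,0.55],
    [0,0,0,0.175,0.55],
    [0,0,0,0.175,0.55],
    [0,0,0,0.175,0.55],
    [0,0,0,0.175,0.55],
    [0,0,0,0.175,0.55],
  ],
)

```text
time_s: 30.1
position: [460.8, -278.3, 61.5]
ee_rot: [[0.975, 0.221, -0.001], [0.221, -0.975, 0.0], [-0.001, -0.001, -1.0]]
ft_force: [-0.2, 0.2, 0.3]
width: 48.6
finger_force: 0.0
```

Emit:
play_rows(
  series=[
    [0,0,0,0.171,0.55],
    [0,0,0,0,0.45],
    [0,0,0,0,0.38],
    [0,0,0,0,0.34],
    [0,0,0,0,0.32],
    [0,0,0,0,0.3],
    [0,0,0,0,0.28],
    [0,0,0,0,0.26],
    [0,0,0,0,0.24],
    [0,0,0,0,0.22],
  ],
)

```text
time_s: 31.35
position: [461.1, -278.3, 61.8]
ee_rot: [[0.998, 0.058, 0.0], [0.058, -0.998, 0.0], [0.0, -0.0, -1.0]]
ft_force: [-0.2, 2.6, 3.2]
width: 24.4
finger_force: 4.0
```

Emit:
play_rows(
  series=[
    [0,0,0,0,0.2],
    [0,0,0,0,0.2],
    [0,0,0,0,0.2],
  ],
  grip_force=45,
)

```text
time_s: 31.72
position: [460.9, -278.4, 61.4]
ee_rot: [[0.998, 0.058, -0.0], [0.058, -0.998, 0.0], [-0.0, -0.0, -1.0]]
ft_force: [-0.4, -0.8, -3.6]
width: 17.8
finger_force: 79.6
```

```bash
python3 go.py 461.3 -278.5 61 3.3
```

```text
t 31.73 pos [ 460.89 -278.44   61.43] phi 3.3 w 17.8 F [-0.45 -0.77 -3.65] pad 79.6
turn -0.0 shift now [0.04 0.01 0.04] shift after turn [0.04 0.01 0.04]
```

The width fell to 17.8 mm, so the grip changed. I need to look.

```bash
python3 crop.py scene t9 80 190 200 280
```

```text
(no output)
```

View pics/t9.png

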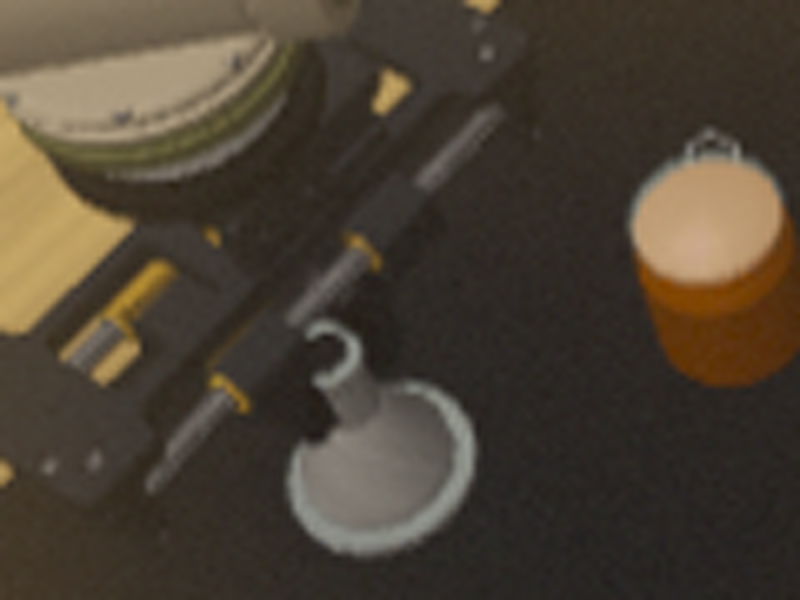

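The reducer still stands upright where it was (base bottom at px (360,552), unchanged) with the pads at its top flange. I'll ease the force and see how the width responds.

Emit:
play_rows(
  series=[
    [0,0,0,0,0.2],
    [0,0,0,0,0.2],
    [0,0,0,0,0.2],
  ],
  grip_force=12,
)

```text
time_s: 32.15
position: [461.1, -278.4, 61.7]
ee_rot: [[0.998, 0.058, 0.0], [0.058, -0.998, -0.0], [0.0, 0.0, -1.0]]
ft_force: [1.4, -0.2, -3.4]
width: 21.0
finger_force: 16.8
```

Emit:
play_rows(
  series=[
    [0,0,0,0,0.34],
    [0,0,0,0,0.36],
    [0,0,0,0,0.36],
    [0,0,0,0,0.36],
  ],
  grip_force=6,
)

```text
time_s: 32.65
position: [461.1, -278.5, 61.9]
ee_rot: [[0.998, 0.058, 0.0], [0.058, -0.998, -0.0], [0.0, 0.0, -1.0]]
ft_force: [-0.7, 0.5, 0.1]
width: 31.5
finger_force: 0.0
```

```bash
python3 go.py 461.3 -278.5 61 3.3; cat > redchk.py <<'E'
from h import *
im=vision.get_image("scene"); g=cv2.cvtColor(im,cv2.COLOR_RGB2GRAY)
# lower rim of the base, compared with the first picture
g0=cv2.imread("pics/scene0.png",0)
for G in (g0,g):
    print([round(float(np.interp(-75,-G[262:285,x].astype(float),range(262,285))),2) for x in (128,132,136,140,144)], G[245:268,140:156].mean().round(1))
E
python3 redchk.py
```

```text
t 32.65 pos [ 461.13 -278.49   61.88] phi 3.3 w 31.5 F [-0.66  0.52  0.15] pad 0.0
turn 0.0 shift now [0.02 0.   0.09] shift after turn [0.02 0.   0.09]
[270.62, 272.38, 272.1, 271.43, 269.51] 76.5
[272.58, 273.63, 273.59, 272.32, 269.98] 74.5
```

Emit:
play_rows(
  series=[
    [0,0,0,0,0.32],
    [0,0,0,0,0.3],
    [0,0,0,0,0.28],
    [0,0,0,0,0.26],
    [0,0,0,0,0.24],
    [0,0,0,0,0.24],
  ],
  grip_force=6,
)

```text
time_s: 33.45
position: [461.2, -278.7, 62.0]
ee_rot: [[0.998, 0.058, 0.001], [0.058, -0.998, -0.001], [0.001, 0.001, -1.0]]
ft_force: [0.5, -4.2, 3.8]
width: 23.8
finger_force: 6.0
```

Emit:
play_rows(
  series=[
    [0,0,0,0,0.2],
    [0,0,0,0,0.2],
    [0,0,0,0,0.2],
  ],
  grip_force=14,
)

```text
time_s: 33.83
position: [461.0, -278.2, 61.7]
ee_rot: [[0.998, 0.058, -0.0], [0.058, -0.998, 0.0], [-0.0, -0.0, -1.0]]
ft_force: [-0.3, -0.1, 3.6]
width: 22.4
finger_force: 16.0
```

Emit:
play_rows(
  series=[
    [0,0,0,0,0.2],
    [0,0,0,0,0.2],
    [0,0,0,0,0.2],
  ],
  grip_force=22,
)

```text
time_s: 34.2
position: [460.8, -278.1, 61.2]
ee_rot: [[0.998, 0.058, -0.001], [0.058, -0.998, 0.001], [-0.001, -0.001, -1.0]]
ft_force: [-0.2, 0.2, -2.6]
width: 20.1
finger_force: 26.2
```

Emit:
play_rows(
  series=[
    [0,0,-0.2,0,0.2],
    [0,0,-0.3,0,0.2],
    [0,0,-0.3,0,0.2],
    [0,0,0,0,0.2],
    [0,0,0,0,0.2],
  ],
)

```text
time_s: 34.83
position: [461.0, -278.4, 69.7]
ee_rot: [[0.998, 0.058, -0.0], [0.058, -0.998, 0.0], [-0.0, -0.0, -1.0]]
ft_force: [0.7, -0.5, -4.2]
width: 20.5
finger_force: 26.2
```

```bash
python3 redchk.py; python3 - <<'E'
from h import *
s=robot.sense(); print(s["torque"],s["ft_force"],s["width"])
im=vision.get_image("scene");g=cv2.cvtColor(im,cv2.COLOR_RGB2GRAY); cv2.imwrite("pics/t10_full.png",g)
# fit the bright base rim as a disc outline: lower/right rim pixels, on planes
m=np.zeros(g.shape,bool); m[245:285,115:160]=g[245:285,115:160]>75
b,l=blobs(m,60); print([(x[1],x[2]) for x in b])
i=max(b,key=lambda q:q[1][4])[0]
cs,_=cv2.findContours((l==i).astype(np.uint8),cv2.RETR_EXTERNAL,cv2.CHAIN_APPROX_NONE); px=cs[0][:,0,:]; px=px[px[:,1]>255]
print(cv2.fitEllipse(px[px[:,1]>258]))
E
```

```text
[270.62, 272.38, 272.1, 271.43, 269.51] 76.5
[270.0, 271.46, 270.88, 269.63, 267.05] 76.6
[-0.01700589  0.15940411  0.04688192] [-0.1064558  -0.47801485 -3.36916591] 20.232112515414432
[(array([122, 245,  29,  27, 575], dtype=int32), array([135.93217391, 257.81565217]))]
((135.7555389404297, 257.5769958496094), (24.31841468811035, 29.346830368041992), 54.3241081237793)
```

The reducer lifts cleanly, its base rim rising by the expected 2.5 px with no tilt. Carry it over at moderate speed.

Emit:
play_rows(
  series=[
    [0,0,-0.5,0,0.2],
    [0,0,-1,0,0.2],
    [0,0,-1.5,0,0.2],
    [0,0,-1.5,0,0.2],
    [0,0,-1.5,0,0.2],
    [0,0,-1.5,0,0.2],
    [0,0,-1,0,0.2],
    [0,0,-0.5,0,0.2],
    [0,0,0,0,0.2],
  ],
)

```text
time_s: 36.05
position: [461.0, -278.4, 159.7]
ee_rot: [[0.998, 0.058, 0.0], [0.058, -0.998, 0.0], [0.0, -0.0, -1.0]]
ft_force: [0.4, -0.8, -3.1]
width: 20.3
finger_force: 26.2
```

```bash
python3 go.py 463.9 149.2 160 3.3
```

```text
t 36.05 pos [ 461.04 -278.4   159.75] phi 3.3 w 20.3 F [ 0.36 -0.83 -3.12] pad 26.2
turn -0.0 shift now [  2.75 -42.67  -0.03] shift after turn [  2.75 -42.67  -0.03]
```

Emit:
play_rows(
  series=[
    [0.05,-0.7,0,0,0.2],
    [0.1,-1.5,0,0,0.2],
    [0.15,-2.2,0,0,0.2],
    [0.15,-2.5,0,0,0.2],
    [0.15,-2.5,0,0,0.2],
    [0.15,-2.5,0,0,0.2],
    [0.15,-2.5,0,0,0.2],
    [0.15,-2.5,0,0,0.2],
    [0.15,-2.5,0,0,0.2],
    [0.15,-2.5,0,0,0.2],
  ],
)

```text
time_s: 37.3
position: [461.4, -56.8, 159.8]
ee_rot: [[0.998, 0.058, -0.0], [0.058, -0.998, 0.0], [-0.0, -0.0, -1.0]]
ft_force: [-0.3, 0.5, -3.7]
width: 20.4
finger_force: 26.9
```

Emit:
play_rows(
  series=[
    [0.15,-2.5,0,0,0.2],
    [0.15,-2.5,0,0,0.2],
    [0.15,-2.5,0,0,0.2],
    [0.15,-2.5,0,0,0.2],
    [0.15,-2.5,0,0,0.2],
    [0.15,-2.5,0,0,0.2],
    [0.15,-2.4,0,0,0.2],
    [0.2,-2,0,0,0.2],
    [0.2,-1.2,0,0,0.2],
    [0,-0.6,0,0,0.2],
  ],
)

```text
time_s: 38.55
position: [463.8, 154.3, 159.7]
ee_rot: [[0.998, 0.058, 0.0], [0.058, -0.998, -0.0], [0.0, 0.0, -1.0]]
ft_force: [0.3, -0.9, -4.0]
width: 20.4
finger_force: 26.9
```

```bash
python3 go.py 463.9 149.2 80 3.3; cat ..go.py >/dev/null
```

```text
t 38.55 pos [463.82 154.26 159.73] phi 3.35 w 20.4 F [ 0.28 -0.85 -3.96] pad 26.9
turn 0.001 shift now [-0.02  0.5   7.97] shift after turn [-0.02  0.51  7.97]
```

Emit:
play_rows(
  series=[
    [0,0.25,0.5,0,0.2],
    [0,0.25,1.2,0,0.2],
    [0,0,1.5,0,0.2],
    [0,0,1.5,0,0.2],
    [0,0,1.5,0,0.2],
    [0,0,1.2,0,0.2],
    [0,0,0.6,0,0.2],
    [0,0,0.2,0,0.2],
    [0,0,0,0,0.2],
    [0,0,0,0,0.2],
  ],
)

```text
time_s: 39.8
position: [464.7, 148.6, 78.1]
ee_rot: [[0.998, 0.058, 0.001], [0.058, -0.998, 0.0], [0.001, 0.0, -1.0]]
ft_force: [0.6, 0.5, -3.9]
width: 20.0
finger_force: 26.9
```

```bash
python3 go.py 463.9 149.2 67.5 3.3; cat > disc.py <<'E'
# where a round base stands: fit the lower rim in the scene picture; args: x0 x1 y0 y1 z  threshold
import sys; from h import *
from scipy.optimize import least_squares
E
python3 crop.py scene t11 215 90 335 180
```

```text
t 39.8 pos [464.71 148.56  78.08] phi 3.31 w 20.0 F [ 0.62  0.53 -3.87] pad 26.9
turn 0.0 shift now [-0.08 -0.07  1.06] shift after turn [-0.08 -0.07  1.06]
```

View pics/t11.png

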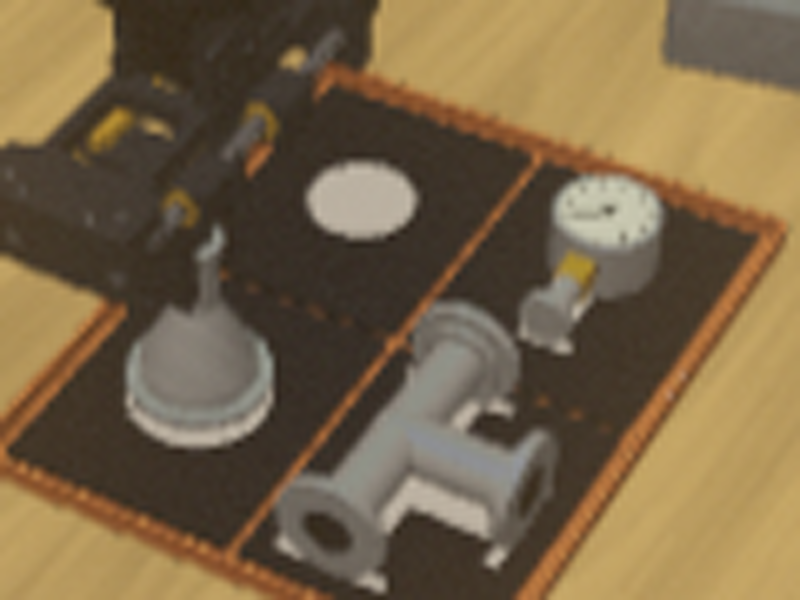

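The reducer hangs upright just above the large disc (base at (200,380), disc rim at (200,430)), with the tee and gauge in place. Lowering.

Emit:
play_rows(
  series=[
    [-0.08,-0.07,0.3,0,0.2],
    [0,0,0.3,0,0.2],
    [0,0,0.2,0,0.2],
    [0,0,0.1,0,0.2],
    [0,0,0.05,0,0.2],
    [0,0,0,0,0.2],
  ],
)

```text
time_s: 40.6
position: [463.7, 149.2, 68.2]
ee_rot: [[0.998, 0.057, 0.0], [0.057, -0.998, 0.0], [0.0, -0.0, -1.0]]
ft_force: [-0.6, -0.0, -3.9]
width: 20.6
finger_force: 26.9
```

```bash
python3 go.py 463.9 149.2 67.2 3.3
```

```text
t 40.6 pos [463.67 149.15  68.24] phi 3.29 w 20.6 F [-0.64 -0.04 -3.86] pad 26.9
turn -0.0 shift now [ 0.02 -0.    0.1 ] shift after turn [ 0.02 -0.    0.1 ]
```

Emit:
play_rows(
  series=[
    [0.02,0,0.05,0,0.2],
    [0,0,0.05,0,0.2],
    [0,0,0.05,0,0.2],
    [0,0,0,0,0.2],
    [0,0,0,0,0.2],
  ],
)

```text
time_s: 41.22
position: [463.8, 149.2, 66.7]
ee_rot: [[0.998, 0.058, -0.0], [0.058, -0.998, -0.0], [-0.0, 0.0, -1.0]]
ft_force: [0.5, -0.2, -3.3]
width: 20.1
finger_force: 26.9
```

Emit:
play_rows(
  series=[
    [0,0,0.05,0,0.2],
    [0,0,0,0,0.2],
    [0,0,0.05,0,0.2],
    [0,0,0,0,0.2],
  ],
)

```text
time_s: 41.72
position: [464.0, 149.1, 66.3]
ee_rot: [[0.998, 0.058, 0.001], [0.058, -0.998, -0.0], [0.001, 0.0, -1.0]]
ft_force: [-2.6, -1.6, 5.9]
width: 20.3
finger_force: 24.3
```

Emit:
play_rows(
  series=[
    [0,0,0.05,0,0.2],
    [0,0,0,0,0.2],
    [0,0,0.05,0,0.2],
    [0,0,0,0,0.2],
  ],
)

```text
time_s: 42.22
position: [464.3, 149.1, 66.1]
ee_rot: [[0.998, 0.058, 0.001], [0.058, -0.998, -0.0], [0.001, 0.0, -1.0]]
ft_force: [-5.2, -1.3, 16.6]
width: 19.1
finger_force: 23.8
```

Contact. I'll ease up a little and open gently.

Emit:
play_rows(
  series=[
    [0,0,-0.1,0,0.2],
    [0,0,0,0,0.26],
    [0,0,0,0,0.3],
    [0,0,0,0,0.34],
    [0,0,0,0,0.4],
    [0,0,0,0,0.5],
    [0,0,0,0,0.6],
    [0,0,0,0,0.6],
    [0,0,-1,0,0.6],
    [0,0,-3,0,0.6],
  ],
  grip_force=6,
)

```text
time_s: 43.48
position: [463.2, 149.1, 105.9]
ee_rot: [[0.998, 0.058, -0.002], [0.058, -0.998, -0.0], [-0.002, 0.0, -1.0]]
ft_force: [0.0, 0.5, 0.6]
width: 52.9
finger_force: 0.0
```

Emit:
play_rows(
  series=[
    [0,0,-3,0,0.6],
    [0,0,-2,0,0.6],
    [0,0,0,0,0.6],
  ],
)

```text
time_s: 43.85
position: [464.5, 149.2, 157.2]
ee_rot: [[0.998, 0.058, 0.003], [0.058, -0.998, 0.0], [0.003, -0.0, -1.0]]
ft_force: [0.2, -1.3, -0.8]
width: 53.2
finger_force: 0.0
```

```bash
python3 go.py 618.3 -62.4 130 3.3
```

```text
t 43.85 pos [464.49 149.25 157.24] phi 3.3 w 53.2 F [ 0.19 -1.35 -0.85] pad 0.0
turn 0.0 shift now [14.13 22.02  2.77] shift after turn [14.14 22.01  2.72]
```

Emit:
play_rows(
  series=[
    [1,1.5,0,0,0.6],
    [2,3.1,0,0,0.6],
    [2.3,3.6,0,0,0.6],
    [2.3,3.6,0,0,0.6],
    [2.3,3.6,0.7,0,0.6],
    [2.1,3.3,1,0,0.6],
    [1.5,2.3,1,0,0.6],
    [0.6,1,0,0,0.6],
    [0,0,0,0,0.6],
    [0,0,0,0,0.6],
  ],
)

```text
time_s: 45.1
position: [617.0, -61.7, 129.0]
ee_rot: [[0.998, 0.058, 0.0], [0.058, -0.998, 0.0], [0.0, -0.0, -1.0]]
ft_force: [-0.2, 0.2, 0.2]
width: 52.9
finger_force: 0.0
```

```bash
python3 go.py 618.3 -62.4 42 3.3; python3 - <<'E'
from h import *
im=vision.get_image("top"); cv2.imwrite("pics/t12_full.png",cv2.cvtColor(im,cv2.COLOR_RGB2BGR))
s=vision.get_image("scene"); cv2.imwrite("pics/t12s_full.png",cv2.cvtColor(s,cv2.COLOR_RGB2BGR))
from scipy.optimize import least_squares
# reducer base in top: bright contour around target disc
P=[]; c=np.array([463.9,149.2]); g=cv2.cvtColor(im,cv2.COLOR_RGB2GRAY).astype(float)
for a in np.radians(range(0,360,6)):
    rs=np.arange(22,42,.25); q=[proj("top",(*(c+r*np.array([np.cos(a),np.sin(a)])),13)) for r in rs]
    v=cv2.remap(g.astype(np.float32),np.float32([[p[0] for p in q]]),np.float32([[p[1] for p in q]]),cv2.INTER_LINEAR)[0]
    k=np.argmin(np.diff(cv2.blur(v[None],(5,1))[0])); P.append(c+rs[k]*np.array([np.cos(a),np.sin(a)]))
P=np.array(P); f=least_squares(lambda v:np.hypot(*(P-v[:2]).T)-v[2],[*c,32],loss="soft_l1"); print(f.x, np.hypot(*(P-c).T).round(0))
E
```

```text
t 45.1 pos [617.01 -61.7  129.05] phi 3.34 w 52.9 F [-0.19  0.18  0.15] pad 0.0
turn 0.001 shift now [0.12 0.08 8.7 ] shift after turn [0.13 0.08 8.7 ]
[463.46837936 148.39028584  32.29743754] [31. 31. 32. 33. 31. 32. 31. 32. 31. 31. 31. 31. 31. 32. 32. 31. 31. 33.
 31. 31. 33. 31. 32. 32. 33. 33. 33. 33. 32. 33. 32. 33. 33. 35. 34. 33.
 33. 33. 33. 32. 33. 32. 32. 33. 33. 32. 34. 33. 33. 33. 33. 33. 33. 33.
 33. 32. 32. 33. 32. 32.]
```

The reducer is within 1 mm of its disc. Now the tail.

Emit:
play_rows(
  series=[
    [0.12,0.08,1.5,0,0.6],
    [0,0,2,0,0.6],
    [0,0,2,0,0.6],
    [0,0,1.7,0,0.6],
    [0,0,1,0,0.6],
    [0,0,0.5,0,0.6],
    [0,0,0,0,0.6],
    [0,0,0,0,0.5],
    [0,0,0,0,0.43],
    [0,0,0,0,0.39],
  ],
  grip_force=5,
)

```text
time_s: 46.45
position: [618.6, -63.1, 41.9]
ee_rot: [[0.998, 0.058, 0.0], [0.058, -0.998, -0.0], [0.0, 0.0, -1.0]]
ft_force: [-0.1, -0.4, 0.2]
width: 34.6
finger_force: 0.0
```

Emit:
play_rows(
  series=[
    [0,0,0,0,0.37],
    [0,0,0,0,0.35],
    [0,0,0,0,0.33],
    [0,0,0,0,0.31],
    [0,0,0,0,0.29],
    [0,0,0,0,0.27],
    [0,0,0,0,0.25],
    [0,0,0,0,0.25],
  ],
)

```text
time_s: 47.45
position: [618.6, -63.0, 41.8]
ee_rot: [[0.998, 0.058, 0.0], [0.058, -0.998, 0.0], [0.0, -0.0, -1.0]]
ft_force: [-0.6, 3.6, 3.9]
width: 29.1
finger_force: 5.0
```

Emit:
play_rows(
  series=[
    [0,0,0,0,0.25],
    [0,0,0,0,0.25],
    [0,0,0,0,0.25],
  ],
  grip_force=25,
)

```text
time_s: 47.82
position: [618.6, -63.1, 41.8]
ee_rot: [[0.998, 0.058, 0.0], [0.058, -0.998, -0.0], [0.0, 0.0, -1.0]]
ft_force: [0.5, 3.9, 3.8]
width: 28.4
finger_force: 25.0
```

```bash
python3 go.py 618.3 -62.4 42 3.3
```

```text
t 47.83 pos [618.57 -63.1   41.82] phi 3.3 w 28.4 F [0.51 3.93 3.75] pad 25.0
turn 0.0 shift now [-0.02 -0.07 -0.02] shift after turn [-0.02 -0.07 -0.02]
```

Emit:
play_rows(
  series=[
    [0,0,-0.3,0,0.25],
    [0,0,-1,0,0.25],
    [0,0,-2,0,0.25],
    [0,0,-2.5,0,0.25],
    [0,0,-2.5,0,0.25],
    [0,0,-2,0,0.25],
    [0,0,-1,0,0.25],
    [0,0,-0.5,0,0.25],
    [0,0,0,0,0.25],
  ],
  grip_force=35,
)

```text
time_s: 48.95
position: [618.4, -63.1, 159.4]
ee_rot: [[0.998, 0.058, -0.001], [0.058, -0.998, 0.0], [-0.001, -0.0, -1.0]]
ft_force: [0.7, 0.5, -2.0]
width: 27.8
finger_force: 35.0
```

```bash
python3 go.py 455.3 294.2 160 3.3
```

```text
t 48.95 pos [618.38 -63.09 159.4 ] phi 3.3 w 27.8 F [ 0.66  0.5  -2.03] pad 35.0
turn -0.0 shift now [-14.22 -36.61  -0.05] shift after turn [-14.22 -36.61  -0.06]
```

Emit:
play_rows(
  series=[
    [-0.3,-0.7,0,0,0.25],
    [-0.6,-1.5,0,0,0.25],
    [-0.9,-2.4,0,0,0.25],
    [-1.1,-2.8,0,0,0.25],
    [-1.1,-2.8,0,0,0.25],
    [-1.1,-2.8,0,0,0.25],
    [-1.1,-2.8,0,0,0.25],
    [-1.1,-2.8,0,0,0.25],
    [-1.1,-2.8,0,0,0.25],
    [-1.1,-2.8,0,0,0.25],
  ],
)

```text
time_s: 50.2
position: [508.4, 174.6, 159.6]
ee_rot: [[0.998, 0.058, -0.0], [0.058, -0.998, 0.0], [-0.0, -0.0, -1.0]]
ft_force: [-0.4, 0.5, -1.6]
width: 27.9
finger_force: 35.0
```

Emit:
play_rows(
  series=[
    [-1.1,-2.8,0,0,0.25],
    [-1.1,-2.8,0,0,0.25],
    [-1,-2.6,0,0,0.25],
    [-0.8,-2,0,0,0.25],
    [-0.5,-1.4,0,0,0.25],
    [-0.2,-0.8,0,0,0.25],
    [0,0,0,0,0.25],
    [0,0,0,0,0.25],
  ],
)

```text
time_s: 51.2
position: [455.9, 293.7, 159.7]
ee_rot: [[0.998, 0.057, -0.0], [0.057, -0.998, -0.0], [-0.0, 0.0, -1.0]]
ft_force: [0.3, -0.1, -0.4]
width: 27.9
finger_force: 35.0
```

```bash
python3 go.py 455.3 294.2 60 3.3
```

```text
t 51.2 pos [455.9  293.7  159.66] phi 3.26 w 27.9 F [ 0.33 -0.14 -0.39] pad 35.0
turn -0.001 shift now [-0.06 -0.05  9.97] shift after turn [-0.06 -0.05  9.97]
```

Emit:
play_rows(
  series=[
    [-0.06,-0.05,1,0,0.25],
    [0,0,2,0,0.25],
    [0,0,2,0,0.25],
    [0,0,2,0,0.25],
    [0,0,1.5,0,0.25],
    [0,0,1,0,0.25],
    [0,0,0.5,0,0.25],
    [0,0,0.2,0,0.25],
    [0,0,0,0,0.25],
    [0,0,0,0,0.25],
  ],
)

```text
time_s: 52.45
position: [455.3, 294.7, 58.1]
ee_rot: [[0.998, 0.058, 0.001], [0.058, -0.998, 0.0], [0.001, -0.0, -1.0]]
ft_force: [-0.4, -0.2, -2.2]
width: 28.2
finger_force: 35.0
```

```bash
python3 go.py 455.3 294.2 48 3.3
```

```text
t 52.45 pos [455.25 294.7   58.11] phi 3.3 w 28.2 F [-0.38 -0.2  -2.24] pad 35.0
turn 0.0 shift now [0.   0.05 1.01] shift after turn [0.   0.05 1.01]
```

Emit:
play_rows(
  series=[
    [0,0.05,0.3,0,0.25],
    [0,0,0.3,0,0.25],
    [0,0,0.2,0,0.25],
    [0,0,0.1,0,0.25],
    [0,0,0.05,0,0.25],
    [0,0,0.05,0,0.25],
    [0,0,0,0,0.25],
    [0,0,0,0,0.25],
  ],
)

```text
time_s: 53.45
position: [455.1, 294.1, 47.8]
ee_rot: [[0.998, 0.058, 0.0], [0.058, -0.998, 0.0], [0.0, -0.0, -1.0]]
ft_force: [-0.9, -0.1, -0.2]
width: 28.0
finger_force: 35.0
```

Emit:
play_rows(
  series=[
    [0,0,0.05,0,0.25],
    [0,0,0,0,0.25],
  ],
)

```text
time_s: 53.7
position: [455.2, 294.2, 47.8]
ee_rot: [[0.998, 0.058, 0.0], [0.058, -0.998, 0.0], [0.0, -0.0, -1.0]]
ft_force: [-1.9, -0.7, 4.1]
width: 28.1
finger_force: 35.0
```

Emit:
play_rows(
  series=[
    [0,0,0,0,0.35],
    [0,0,0,0,0.4],
    [0,0,0,0,0.5],
    [0,0,0,0,0.6],
    [0,0,0,0,0.6],
    [0,0,-1,0,0.6],
    [0,0,-3,0,0.6],
    [0,0,-4,0,0.6],
    [0,0,-3,0,0.6],
    [0,0,0,0,0.6],
  ],
  grip_force=6,
)

```text
time_s: 54.95
position: [456.0, 294.5, 159.7]
ee_rot: [[0.998, 0.058, 0.005], [0.058, -0.998, 0.002], [0.005, -0.001, -1.0]]
ft_force: [-1.6, 0.4, 0.4]
width: 52.9
finger_force: 0.0
```

Emit:
play_rows(
  series=[
    [0,3,0,0,0.6],
    [0,5,0,0,0.6],
    [0,5,0,0,0.6],
    [0,5,0,0,0.6],
    [0,5,0,0,0.6],
    [0,5,0,0,0.6],
    [0,5,0,0,0.6],
    [0,5,0,0,0.6],
    [0,3,0,0,0.6],
    [0,0,0,0,0.6],
  ],
)

```text
time_s: 56.2
position: [478.2, -116.4, 156.3]
ee_rot: [[0.999, 0.055, -0.001], [0.055, -0.999, 0.001], [-0.001, -0.001, -1.0]]
ft_force: [-0.1, 1.0, -0.3]
width: 52.7
finger_force: 0.0
```

```bash
python3 go.py; cat > fin.py <<'E'
from h import *
from scipy.optimize import least_squares
ims={n:vision.get_image(n) for n in C}
for n in C: cv2.imwrite(f"pics/fin_{n}.png",cv2.cvtColor(ims[n],cv2.COLOR_RGB2BGR))
def base(n,c,R,z,rng):
    g=cv2.cvtColor(ims[n],cv2.COLOR_RGB2GRAY).astype(np.float32); P=[]
    for a in np.radians(rng):
        d=np.array([np.cos(a),np.sin(a)]); rs=np.arange(R-9,R+9,.25); q=np.float32([proj(n,(*(c+r*d),z)) for r in rs])
        v=cv2.remap(g,q[None,:,0],q[None,:,1],cv2.INTER_LINEAR)[0]; P.append(c+rs[np.argmin(np.diff(cv2.blur(v[None],(5,1))[0]))]*d)
    P=np.array(P); f=least_squares(lambda v:np.hypot(*(P-v[:2]).T)-v[2],[*c,R],loss="soft_l1"); return f.x.round(1)
for nm,c,R in(("reducer",(463.9,149.2),32),("tail",(455.3,294.2),25)):
    print(nm,"top",base("top",np.array(c),R,14,range(0,360,6)),"scene(lower rim)",base("scene",np.array(c),R,12,range(-140,40,6)))
for n,(x0,x1,y0,y1),t in(("top",(112,140,198,225),150),("scene",(290,320,110,140),130)):
    im=ims[n].min(2); m=np.zeros(im.shape,np.uint8); m[y0:y1,x0:x1]=im[y0:y1,x0:x1]>t; m=cv2.morphologyEx(m,cv2.MORPH_CLOSE,np.ones((3,3))); b=max(blobs(m)[0],key=lambda q:q[1][4]); print(n,"dial",b[2],plane(n,b[2],38))
# jar, bung: change against the first picture
for n in C:
    i0=cv2.imread(f"pics/{n}0.png"); i1=cv2.imread(f"pics/fin_{n}.png"); d=cv2.absdiff(i0,i1).max(2)
    for nm,X in(("jar",(521,-166,50)),("bung",(742,40,20))):
        u,v=proj(n,X).astype(int); print(n,nm,(u,v),"max diff",d[v-14:v+14,u-14:u+14].max(), "mean",d[v-14:v+14,u-14:u+14].mean().round(1))
# gauge stem direction (top)
P=np.argwhere((ims["top"].max(2)>90)); P=np.array([plane("top",p[::-1],24)[:2] for p in P if 195<p[0]<225 and 118<p[1]<165]); c=np.array([568.8,319.3]); 
th=np.radians(3.3);u=np.array([np.cos(th),np.sin(th)]);v=np.array([-u[1],u[0]]); q=np.c_[(P-c)@u,(P-c)@v]
s=q[(abs(q[:,0])<14)&(q[:,1]<-28)&(q[:,1]>-56)]; k=np.polyfit(s[:,1],s[:,0],1); print("stem slope deg vs tile",np.degrees(-k[0]),"mean x",s[:,0].mean())
E
python3 fin.py
```

```text
t 56.2 pos [ 478.25 -116.41  156.33] phi 3.14 w 52.7 F [-0.06  0.97 -0.31] pad 0.0
reducer top [463.4 148.4  32.2] scene(lower rim) [465.2 148.2  31.2]
tail top [454.8 293.9  26. ] scene(lower rim) [457.6 291.9  23.6]
top dial [123.68275862 210.89310345] [568.17004145 318.03231203  38.        ]
scene dial [305.6969697  121.46969697] [569.03237145 319.1395496   38.        ]
scene jar (np.int64(185), np.int64(226)) max diff 48 mean 10.1
scene bung (np.int64(311), np.int64(216)) max diff 15 mean 12.7
top jar (np.int64(322), np.int64(225)) max diff 181 mean 80.7
top bung (np.int64(236), np.int64(141)) max diff 11 mean 8.2
stem slope deg vs tile -0.8497396280766304 mean x -0.8195041627359011
```

```bash
python3 -c "
from cell import robot
print(robot.job_done())"
```

```text
the job is handed in; nothing more can be done
None
```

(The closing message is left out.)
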